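# Select and lock the end-play spacer of a power module

### The arm

A 6-joint arm with a two-finger parallel gripper is mounted at the origin on a cart in front of the work surface, level with it; the furniture and walls round the work are solid. World frame = base frame: x ahead of the robot, y to its left, z up, the work surface at z = 0. Lengths are in mm, angles in rad, forces in N, time in s.
With the tool pointing down it reaches from about 375 to 975 mm from the base axis. Payload 3.8 kg.
Tool frame: the origin (TCP) lies midway between the tips of the shut fingers; the grasp point (between the pads) lies 19 mm behind it; z points along the fingers, y is the line along which they close (so a half turn about z gives the same grasp; the last joint's range is limited). The gripper opens to 85 mm and grips with 20 to 120 N. Pads are 22 mm wide; open, the fingers measure 114 mm over their backs; the gripper's body (76 mm by 85 mm) begins 54 mm behind the grasp point. The pads swing forward as they close: fully open they stand 13 mm farther back than shut.
Start: joints at [-1.23, 0.264, 1.604, -0, 1.274, -0.037], TCP at [248.986, -627.394, 199.28] pointing down, gripper open.
Joint ranges: [-2.63, 2.63], [-0.94, 2.18], [0.31, 2.57], [-1.31, 4.45], [0, 2.66], [-2.55, 2.55]. Speed limits (rad/s): [2.57, 2.57, 3.14, 3.14, 3.14, 3.14].

### API

Orientations are given as a rotation vector (axis times angle).
In Python, from rig import ctrl gives the robot as it stands. The module is installed in compiled form; this text tells all that it offers.
- The arm moves only by the tool drive_tool, never from a script. Its argument "deltas" is a list that holds one entry, the list of rows, each a list of 5 numbers: the shift along the world's x, y, z in mm, then the turn about the world's z in rad, then the opening, from 0 (shut) to 1 (fully open). A call has 1 to 10 rows; each row is the pose to reach, as a shift and turn from the pose commanded when the call began; what a row does not reach only later rows make up. A row lasts 1/10 s, in which the tool goes at most 50 mm and 8.59 degrees, less where a joint would pass 70% of its speed; a pose out of reach is approached as far as the arm can. A call with a gripper value outside its range is refused whole. The fingers move at their own pace and stop on an object; "newtons" is the grip in N (left out, the last holds). Time passes only in rows, so rows that repeat a pose let the fingers close. It gives the time, the measured TCP pose, the force, the opening and the grip force at its end, in the units of the state.
- ctrl.get_obs(): the state, without advancing time (a new reading comes with each control period).
- ctrl.snapshot(name): name is "scene" or "side" or "wrist"; returns a dict with "frame" (384x512x3 uint8, red, green, blue), "range_z" (384x512 float32, mm along the optical axis (not along the pixel's ray), 0 where there is no reading), "vfov" (degrees; the focal length in pixels is half the picture's height over the tangent of half this angle, whatever the lens; pixels are square), "cx", "cy" (the principal point, pixels), "pose" (4x4, takes a point from camera to world coordinates). Camera axes: x right, y down, z forward; pixel columns grow to the right and rows downward; lengths in mm; the calibration is good to about 2 mm. A picture is of the moment at which its call begins.
- ctrl.finish_job(): hands the job in; it is judged then, once.
The state is a dict: "clock": time; "joint_positions": joint angles; "joint_velocities": joint speeds; "joint_efforts": joint torques, N m; "eef_pos": TCP position; "tool_rot": TCP orientation; "wrist_force": force on the tool from outside, world axes, zero at the start; "ft_torque": the same for the moment, N m; "gripper_width": finger opening in mm; "finger_force": force on a finger pad.
Only numpy, scipy, OpenCV 4.12 (cv2) and the standard library are available. Lean on these libraries where they do the work, as an engineer would, in place of code of your own. Each camera call takes 0.05 s, during which the arm holds its last target. There are 200 camera calls.

### The job

The power module in the housing on the sloping stand leaves a gap of unknown width to the aluminium end wall: try the spacers from the rack until you find the one that slides in snugly, flat against the end wall and fully down with its lip resting on the edge of the module's block (one that drops lower is too thin), lip towards the module. Leave it there and swing the keeper closed over it as far as it goes. Spacers that are not needed end up standing in rack slots, and the other things on the bench stay where they are.

Things in the scene. Friction and masses are not known exactly. Their poses are not given: they have to be found in the camera images.
- housing: Open white housing, 120 x 171 mm, aluminium end wall on the right, on a fixed stand sloping 30 deg. Origin: mouth of the spacer gap, on the end wall's inner face at its top edge, mid-way between the guide ribs. x up the slope (away from the robot), y from end wall to module (left), z square out of the bed (30 deg from vertical, leaning to the robot). End wall y -16..0, x -54..66, top at z 0 (mm).
- gap_floor (a point): Floor of the gap by the end wall, 42 mm below the mouth (housing 0, 0, -42). The gap runs from the wall (y 0) to the dark end block of the module (x -40..56, 28 mm long, top also at z 0); width unknown: 8.3, 12.3 or 16.3 mm. Nothing else inside stands above z 0. Two ribs on the wall, 6 mm deep, starting 12 mm below the edge, leave 32 mm (x -16..16) for a blade.
- keeper (a joint): Steel swivel clip on the end wall, rad: 0 closed (stop), nose over the back end of a seated spacer's flange; starts open at 1.35 to 1.9 (stop 2.0); grows counter-clockwise from above; stays where left, about 1 N at the knob. Its nose points (150 deg + joint value) from housing x towards y, 24 mm long; the tail with the knob points away from it. Blocked by a spacer that stands proud.
- keeper_pivot (a point): Keeper's axis (parallel to housing z) at the arm's underside: housing x 40, y -8, z 7.5 mm. The arm is 5 mm thick.
- keeper_knob (a point): Middle of the black round knob on the keeper's tail, 38 mm from the pivot; 13 mm across, 24 mm tall along housing z (12.5 to 36.5 mm above the wall's top; this point at 24.5).
- rack: Grey rack fixed on the bench, 205 x 60 x 45 mm. Origin: centre of its underside; x along the row, z up. Three equal slots, 34 mm in x, 20 mm in y, 40 mm deep, at x -65, 0, 65 mm, y 0. A spacer hangs in any slot by both ends of its flange on the top (z 45), blade down, its origin then 13 mm above the bench; they start with axes along the rack's.
- spacer_7: Yellow spacer, 7 mm thick, one dot on top, about 40 g. Origin: centre of the blade's lower end, z up. Blade 30 mm in x, 7 in y, z 0..32, last 5 mm tapered. Flange z 32..38, 50 mm in x, flush with the blade at -y, 3 mm past it at +y (the lip). Goes in with x up the slope, -y face on the wall; home at housing z -32. Too thick: stays up; too thin: drops up to 10 mm deeper.
- spacer_7_face (a point): Point on the flat -y face of the yellow spacer, mid-width, level with the underside of the flange (32 mm above the blade's end). It meets the housing's origin when the spacer is home (1.3 mm play).
- spacer_7_grip (a point): Middle of the yellow spacer's grip tab: 22 mm in x, 10 mm in y (grip across y), 28 mm tall (z 38..66); this point at y 1.5, z 53 mm in the spacer's frame.
- spacer_11: Blue spacer, 11 mm thick, two dots on top, about 40 g. Origin: centre of the blade's lower end, z up. Blade 30 mm in x, 11 in y, z 0..32, last 5 mm tapered. Flange z 32..38, 50 mm in x, flush with the blade at -y, 3 mm past it at +y (the lip). Goes in with x up the slope, -y face on the wall; home at housing z -32. Too thick: stays up; too thin: drops up to 10 mm deeper.
- spacer_11_face (a point): Point on the flat -y face of the blue spacer, mid-width, level with the underside of the flange (32 mm above the blade's end). It meets the housing's origin when the spacer is home (1.3 mm play).
- spacer_11_grip (a point): Middle of the blue spacer's grip tab: 22 mm in x, 10 mm in y (grip across y), 28 mm tall (z 38..66); this point at y 1.5, z 53 mm in the spacer's frame.
- spacer_15: Orange spacer, 15 mm thick, three dots on top, about 40 g. Origin: centre of the blade's lower end, z up. Blade 30 mm in x, 15 in y, z 0..32, last 5 mm tapered. Flange z 32..38, 50 mm in x, flush with the blade at -y, 3 mm past it at +y (the lip). Goes in with x up the slope, -y face on the wall; home at housing z -32. Too thick: stays up; too thin: drops up to 10 mm deeper.
- spacer_15_face (a point): Point on the flat -y face of the orange spacer, mid-width, level with the underside of the flange (32 mm above the blade's end). It meets the housing's origin when the spacer is home (1.3 mm play).
- spacer_15_grip (a point): Middle of the orange spacer's grip tab: 22 mm in x, 10 mm in y (grip across y), 28 mm tall (z 38..66); this point at y 1.5, z 53 mm in the spacer's frame.
- flush_cutter: Bystander: flush cutter with red handles, 146 mm long, lying flat. Origin: centre of its underside.
- screw_dish: Bystander: round grey dish of screws, 73 mm across, 23 mm high. Origin: centre of its underside.
- kapton_roll: Bystander: amber tape roll lying flat, 73 mm across, 19 mm high. Origin: centre of its underside.
- torque_driver: Bystander: red and black screwdriver, 182 mm long, lying flat. Origin: centre of its underside.
Things that resemble listed ones, but are neither listed nor needed, are in the scene too. What is meant by the spacer_11 is not purple or turquoise, and is the smaller of those in its own colour.

How it is judged (in metres and radians):
On the way, in this order (a step that is already met when the one before it is completed fails the run):
1. a spacer that fits snugly is home: flat against the end wall, fully down, its lip on the module's block (((x of spacer_7_face in the frame of housing between -0.006 and 0.006 m and y of spacer_7_face in the frame of housing between -0.0012 and 0.0019 m and z of spacer_7_face in the frame of housing between -0.0015 and 0.002 m and angle between the z axis of spacer_7 and the z axis of housing, either way round below 0.08 rad and angle between the x axis of spacer_7 and the x axis of housing, either way round below 0.1 rad) or (x of spacer_11_face in the frame of housing between -0.006 and 0.006 m and y of spacer_11_face in the frame of housing between -0.0012 and 0.0019 m and z of spacer_11_face in the frame of housing between -0.0015 and 0.002 m and angle between the z axis of spacer_11 and the z axis of housing, either way round below 0.08 rad and angle between the x axis of spacer_11 and the x axis of housing, either way round below 0.1 rad) or (x of spacer_15_face in the frame of housing between -0.006 and 0.006 m and y of spacer_15_face in the frame of housing between -0.0012 and 0.0019 m and z of spacer_15_face in the frame of housing between -0.0015 and 0.002 m and angle between the z axis of spacer_15 and the z axis of housing, either way round below 0.08 rad and angle between the x axis of spacer_15 and the x axis of housing, either way round below 0.1 rad))), for 0.2 s.
2. the keeper is closed over it (((x of spacer_7_face in the frame of housing between -0.006 and 0.006 m and y of spacer_7_face in the frame of housing between -0.0012 and 0.0019 m and z of spacer_7_face in the frame of housing between -0.0015 and 0.002 m and angle between the z axis of spacer_7 and the z axis of housing, either way round below 0.08 rad and angle between the x axis of spacer_7 and the x axis of housing, either way round below 0.1 rad) or (x of spacer_11_face in the frame of housing between -0.006 and 0.006 m and y of spacer_11_face in the frame of housing between -0.0012 and 0.0019 m and z of spacer_11_face in the frame of housing between -0.0015 and 0.002 m and angle between the z axis of spacer_11 and the z axis of housing, either way round below 0.08 rad and angle between the x axis of spacer_11 and the x axis of housing, either way round below 0.1 rad) or (x of spacer_15_face in the frame of housing between -0.006 and 0.006 m and y of spacer_15_face in the frame of housing between -0.0012 and 0.0019 m and z of spacer_15_face in the frame of housing between -0.0015 and 0.002 m and angle between the z axis of spacer_15 and the z axis of housing, either way round below 0.08 rad and angle between the x axis of spacer_15 and the x axis of housing, either way round below 0.1 rad)) and value of joint keeper below 0.15 rad), for 0.2 s.
At the end, for the whole second after the job is handed in: One spacer home in the gap: flange underside -1.5 to +2 mm from the end wall's top edge, flat face within 1.9 mm of the wall, 6 mm of mid-pocket, square within 0.08 rad; keeper below 0.15 rad; the other two hang in rack slots, upright within 0.15 rad; all at rest (all of step 2 and ((x of spacer_7_face in the frame of housing between -0.006 and 0.006 m and y of spacer_7_face in the frame of housing between -0.0012 and 0.0019 m and z of spacer_7_face in the frame of housing between -0.0015 and 0.002 m and angle between the z axis of spacer_7 and the z axis of housing, either way round below 0.08 rad and angle between the x axis of spacer_7 and the x axis of housing, either way round below 0.1 rad) or (x of spacer_7_face in the frame of rack between -0.09 and 0.09 m and y of spacer_7_face in the frame of rack between -0.025 and 0.025 m and z of spacer_7_face in the frame of rack between 0.041 and 0.05 m and angle between spacer_7's own z axis and vertical below 0.15 rad)) and ((x of spacer_11_face in the frame of housing between -0.006 and 0.006 m and y of spacer_11_face in the frame of housing between -0.0012 and 0.0019 m and z of spacer_11_face in the frame of housing between -0.0015 and 0.002 m and angle between the z axis of spacer_11 and the z axis of housing, either way round below 0.08 rad and angle between the x axis of spacer_11 and the x axis of housing, either way round below 0.1 rad) or (x of spacer_11_face in the frame of rack between -0.09 and 0.09 m and y of spacer_11_face in the frame of rack between -0.025 and 0.025 m and z of spacer_11_face in the frame of rack between 0.041 and 0.05 m and angle between spacer_11's own z axis and vertical below 0.15 rad)) and ((x of spacer_15_face in the frame of housing between -0.006 and 0.006 m and y of spacer_15_face in the frame of housing between -0.0012 and 0.0019 m and z of spacer_15_face in the frame of housing between -0.0015 and 0.002 m and angle between the z axis of spacer_15 and the z axis of housing, either way round below 0.08 rad and angle between the x axis of spacer_15 and the x axis of housing, either way round below 0.1 rad) or (x of spacer_15_face in the frame of rack between -0.09 and 0.09 m and y of spacer_15_face in the frame of rack between -0.025 and 0.025 m and z of spacer_15_face in the frame of rack between 0.041 and 0.05 m and angle between spacer_15's own z axis and vertical below 0.15 rad)) and linear speed of each of spacer_7, spacer_11, spacer_15 below 0.02 m/s); the robot touches nothing.
It fails at once if the flush cutter is shifted by more than 25 mm (distance of flush_cutter from where it was at the start of the episode above 0.025 m).
It fails at once if the screw dish is shifted by more than 25 mm (distance of screw_dish from where it was at the start of the episode above 0.025 m).
It fails at once if the kapton roll is shifted by more than 25 mm (distance of kapton_roll from where it was at the start of the episode above 0.025 m).
It fails at once if the torque driver is shifted by more than 25 mm (distance of torque_driver from where it was at the start of the episode above 0.025 m).
It also fails if it takes over 72 s, if anything falls off the work surface, if the arm or the gripper's body presses on something with over 40 N, if the wrist force passes 120 N, or if a joint passes its speed limit or range.

## Working session

There is one attempt and no reset: what is moved stays moved. The work goes in short steps, Python scripts to look and compute and a tool call to move; the robot and the scene stay as the last step left them, time stands still between calls to the robot, and variables do not carry over. Pictures are saved under pics/ and viewed, at most 10 in all, crops included, and the job is handed in when it is done.

Besides the shell and the picture viewer there is one more tool, called after "Emit:" as name(argument=value, ...), one argument or row to a line, values as JSON. drive_tool: Moves the arm, as the interface text tells. Its arguments: {"type":"object","properties":{"deltas":{"type":"array"},"newtons":{"type":"number"}},"required":["deltas"]}

```bash
mkdir -p pics; cat > h.py <<'E'
import numpy as np,cv2
from rig import ctrl
def snap(n):
    s=ctrl.snapshot(n); h=s['frame'].shape[0]; s['f']=h/2/np.tan(np.radians(s['vfov'])/2); return s
def cloud(s):
    z=s['range_z']; v,u=np.mgrid[:z.shape[0],:z.shape[1]]
    P=np.stack([(u-s['cx'])*z/s['f'],(v-s['cy'])*z/s['f'],z],-1); T=np.array(s['pose'])
    W=P@T[:3,:3].T+T[:3,3]; W[z==0]=np.nan; return W
def save(n,im,k=1):
    cv2.imwrite('pics/'+n+'.png',cv2.resize(im[...,::-1],None,fx=k,fy=k,interpolation=cv2.INTER_CUBIC))
E
python3 - <<'E'
from h import *
for n in('scene','side'):
    s=snap(n); save(n,s['frame'],1.5); np.savez(n+'.npz',W=cloud(s),I=s['frame']); print(n,s['f'],s['cx'],s['cy'],np.round(s['pose'],3).tolist())
print(ctrl.get_obs())
E
```

```text
scene 456.36826485710867 255.2410208448712 195.64097120188936 [[-0.901, -0.188, 0.392, -96.463], [-0.434, 0.437, -0.788, 1217.045], [-0.023, -0.88, -0.475, 851.697], [0.0, 0.0, 0.0, 1.0]]
side 363.0121430444197 256.6446287115074 191.1247388383811 [[-0.947, -0.208, 0.245, 244.209], [-0.321, 0.596, -0.736, 917.58], [0.007, -0.775, -0.631, 919.673], [0.0, 0.0, 0.0, 1.0]]
{'clock': 0.1, 'joint_positions': array([-1.22989956e+00,  2.64660699e-01,  1.60527007e+00, -9.95374719e-06,
        1.27370504e+00, -3.69030466e-02]), 'joint_velocities': array([-0.00185889, -0.0029287 , -0.00292522, -0.00149291, -0.00119619,
        0.00063436]), 'joint_efforts': array([ 2.24060141e-04, -5.16708112e+01, -3.68589342e+01,  4.88470448e-06,
        6.30678929e-03, -1.31876308e-05]), 'eef_pos': array([ 248.73611516, -626.70046541,  198.0805078 ]), 'tool_rot': array([-3.08372497e+00, -5.89549045e-01,  5.00392249e-04]), 'wrist_force': array([-0.3872834 ,  0.56217447, -0.92634474]), 'ft_torque': array([-0.06572275, -0.00850945,  0.02398216]), 'finger_force': 0.0, 'gripper_width': 85.39542759785132}
```

View pics/scene.png

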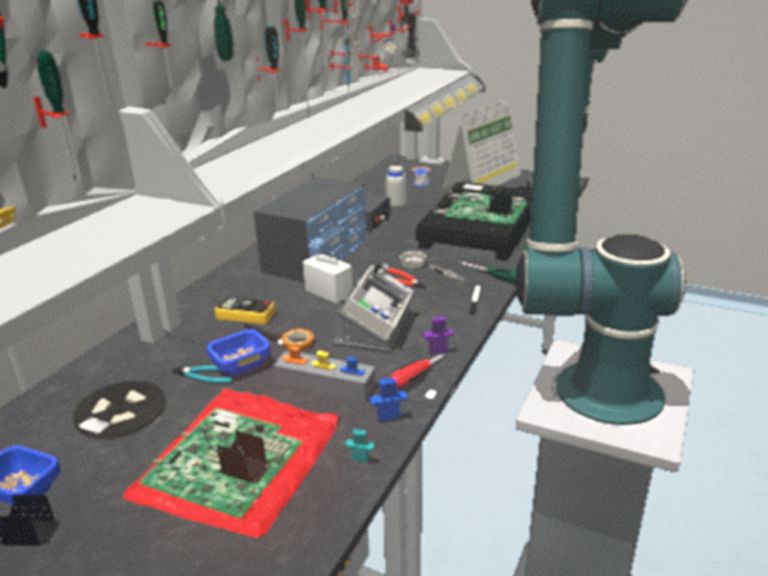

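View pics/side.png

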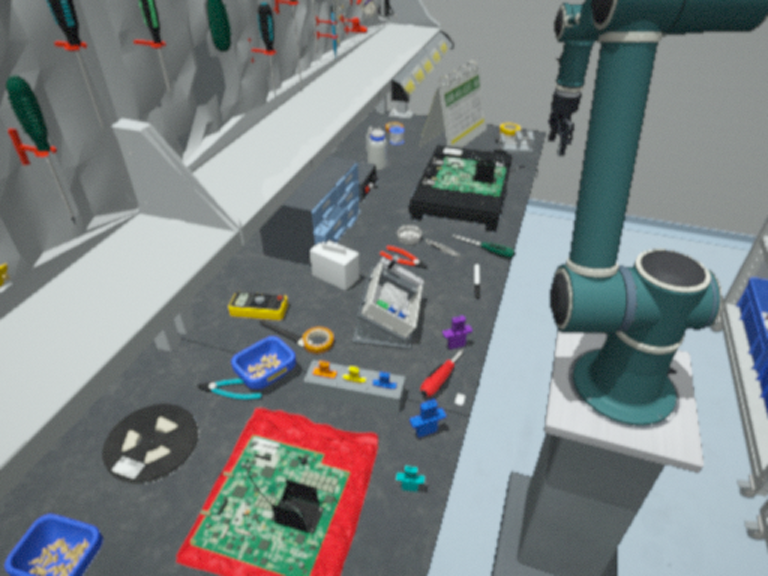

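```bash
python3 - <<'E'
from h import *
d=np.load('side.npz');W=d['W'];I=d['I']
hsv=cv2.cvtColor(I,cv2.COLOR_RGB2HSV).astype(int)
for n,(a,b),(x0,x1,y0,y1) in [('or',(5,18),(205,227,235,255)),('ye',(20,35),(225,247,238,258)),('bl',(100,125),(245,268,242,262))]:
    m=np.zeros(W.shape[:2],bool);m[y0:y1,x0:x1]=1
    m&=(hsv[...,0]>=a)&(hsv[...,0]<=b)&(hsv[...,1]>120)
    P=W[m];t=P[P[:,2]>np.nanmax(P[:,2])-5];f=P[(P[:,2]>44)&(P[:,2]<60)]
    print(n,m.sum(),np.nanmax(P[:,2]).round(),t.mean(0).round(1),f.mean(0).round(1),np.ptp(f,axis=0).round())
# rack top
m=(abs(W[...,2]-45)<4)&(hsv[...,1]<60);m[:235]=0;m[275:]=0;m[:,:200]=0;m[:,275:]=0
P=W[m][:,:2].astype(np.float32);r=cv2.minAreaRect(P);print('rack',len(P),r,cv2.boxPoints(r).round().tolist())
# housing region heights
for (u,v) in [(275,223),(248,203),(255,178),(282,190),(240,218),(268,222),(262,178)]: print(u,v,W[v,u].round())
E
```

```text
or 72 79.0 [611.7 219.3  76.9] [609.2 220.2  51.6] [49. 22. 12.]
ye 92 80.0 [546.  213.7  77.8] [545.1 214.6  51.6] [46. 13. 16.]
bl 102 80.0 [481.7 206.   77.3] [480.6 208.3  51.3] [48. 18. 13.]
rack 593 ((546.9129638671875, 210.49118041992188), (204.7050323486328, 64.05818939208984), 5.898608207702637) [[442.0, 232.0], [448.0, 168.0], [652.0, 189.0], [645.0, 253.0]]
275 223 [479.  -4.  -1.]
248 203 [564.  48. 114.]
255 178 [589. -99. 108.]
282 190 [ 506. -194.    0.]
240 218 [592.  54.  41.]
268 222 [494.  37.  37.]
262 178 [ 563. -103.  111.]
```

Emit:
drive_tool(
  deltas=[
    [[20, 40, 40, -0.05, 1], [40, 80, 80, -0.1, 1], [65, 125, 120, -0.15, 1], [85, 170, 150, -0.2, 1], [110, 215, 160, -0.25, 1], [130, 260, 170, -0.3, 1], [155, 305, 180, -0.34, 1], [175, 350, 190, -0.377, 1], [200, 395, 190, -0.377, 1], [220, 440, 190, -0.377, 1]],
  ],
)

```text
clock: 1.1
eef_pos: [450.0, -226.5, 387.6]
tool_rot: [3.141, 0.001, 0.002]
wrist_force: [1.1, -0.0, 0.0]
gripper_width: 85.4
finger_force: 0.0
```

Emit:
drive_tool(
  deltas=[
    [[20, 45, 0, 0, 1], [40, 90, 0, 0, 1], [60, 120, 0, 0, 1], [70, 145, 0, 0, 1], [70, 145, 0, 0, 1]],
  ],
)

```text
clock: 1.6
eef_pos: [520.0, -80.1, 386.2]
tool_rot: [-3.14, -0.008, 0.002]
wrist_force: [-0.9, -0.2, -0.7]
gripper_width: 85.8
finger_force: 0.0
```

```bash
python3 - <<'E'
from h import *
s=snap('wrist'); save('w1',s['frame'],1.5); np.savez('w1.npz',W=cloud(s),I=s['frame']); print(s['f'],np.round(s['pose'],3).tolist())
o=ctrl.get_obs();print(o['clock'],o['eef_pos'],o['tool_rot'],o['joint_positions'])
E
```

```text
328.7109000677311 [[0.005, -0.944, -0.329, 605.094], [-1.0, -0.005, 0.0, -81.234], [-0.002, 0.329, -0.944, 560.492], [0.0, 0.0, 0.0, 1.0]]
1.65 [519.42831706 -81.87279528 386.28623591] [-3.14145453e+00 -6.22796659e-03  2.43938177e-03] [-2.03568739e-01 -7.88845591e-02  1.64053572e+00 -1.88746871e-04
  1.58148856e+00  1.36326070e+00]
```

View pics/w1.png

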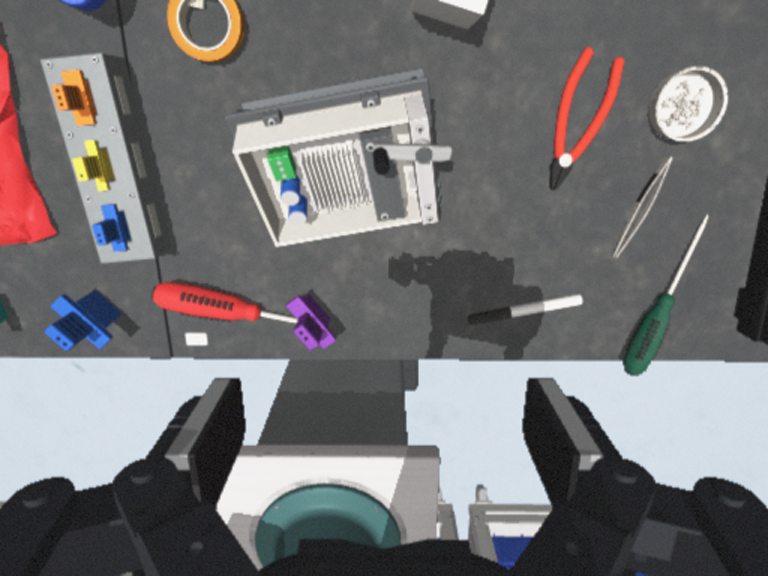

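```bash
python3 - <<'E'
from h import *
d=np.load('w1.npz');W=d['W'];I=d['I']
save('w1c',I[50:165,225:310],6)
for v in (75,85,115,130,140):
    print(v,[(u,*W[v,u].round().astype(int)) for u in range(244,296,3) if np.isfinite(W[v,u,0])])
E
```

```text
75 [(244, np.int64(601), np.int64(-65), np.int64(102)), (247, np.int64(601), np.int64(-69), np.int64(104)), (250, np.int64(601), np.int64(-73), np.int64(104)), (253, np.int64(601), np.int64(-77), np.int64(106)), (256, np.int64(601), np.int64(-81), np.int64(107)), (259, np.int64(601), np.int64(-85), np.int64(110)), (265, np.int64(601), np.int64(-93), np.int64(111)), (268, np.int64(601), np.int64(-96), np.int64(113)), (271, np.int64(601), np.int64(-100), np.int64(113)), (274, np.int64(601), np.int64(-104), np.int64(115)), (277, np.int64(601), np.int64(-108), np.int64(115)), (280, np.int64(601), np.int64(-112), np.int64(116)), (283, np.int64(601), np.int64(-115), np.int64(118)), (286, np.int64(601), np.int64(-123), np.int64(73)), (289, np.int64(600), np.int64(-134), np.int64(-1)), (292, np.int64(600), np.int64(-139), np.int64(0)), (295, np.int64(601), np.int64(-144), np.int64(1))]
85 [(244, np.int64(589), np.int64(-66), np.int64(121)), (247, np.int64(589), np.int64(-70), np.int64(120)), (250, np.int64(589), np.int64(-73), np.int64(120)), (253, np.int64(589), np.int64(-77), np.int64(108)
[... 2779 characters left out ...]
 np.int64(-81), np.int64(79)), (259, np.int64(510), np.int64(-86), np.int64(78)), (262, np.int64(509), np.int64(-90), np.int64(76)), (265, np.int64(509), np.int64(-95), np.int64(76)), (268, np.int64(509), np.int64(-99), np.int64(77)), (271, np.int64(504), np.int64(-105), np.int64(48)), (274, np.int64(504), np.int64(-110), np.int64(49)), (277, np.int64(505), np.int64(-114), np.int64(51)), (280, np.int64(509), np.int64(-117), np.int64(74)), (283, np.int64(509), np.int64(-122), np.int64(74)), (286, np.int64(509), np.int64(-126), np.int64(73)), (289, np.int64(509), np.int64(-131), np.int64(72)), (292, np.int64(495), np.int64(-143), np.int64(1)), (295, np.int64(495), np.int64(-149), np.int64(0))]
```

View pics/w1c.png

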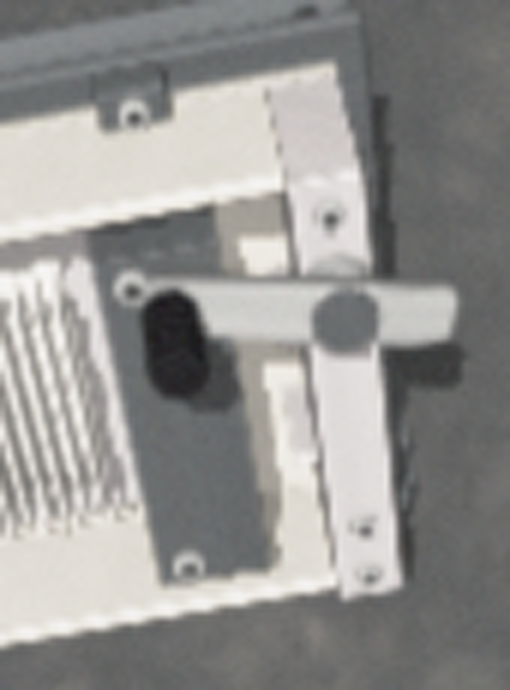

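Emit:
drive_tool(
  deltas=[
    [[10, -8, -45, 0.05, 1], [20, -16, -90, 0.1, 1], [30, -20, -135, 0.14, 1], [30, -23, -170, 0.14, 1], [30, -23, -180, 0.14, 1], [30, -23, -180, 0.14, 1]],
  ],
)

```text
clock: 2.25
eef_pos: [547.5, -106.9, 205.2]
tool_rot: [-3.133, -0.219, 0.007]
wrist_force: [0.3, 0.3, -0.1]
gripper_width: 85.3
finger_force: 0.0
```

```bash
python3 - <<'E'
from h import *
s=snap('wrist'); np.savez('w2.npz',W=cloud(s),I=s['frame'],T=s['pose'],f=s['f'],c=[s['cx'],s['cy']]); save('w2',s['frame'],1.5)
o=ctrl.get_obs();print(o['clock'],o['eef_pos'],o['tool_rot'])
E
```

```text
2.3 [ 549.14851936 -107.0245584   207.61246897] [ 3.13384790e+00  2.19174425e-01 -3.54394855e-04]
```

View pics/w2.png

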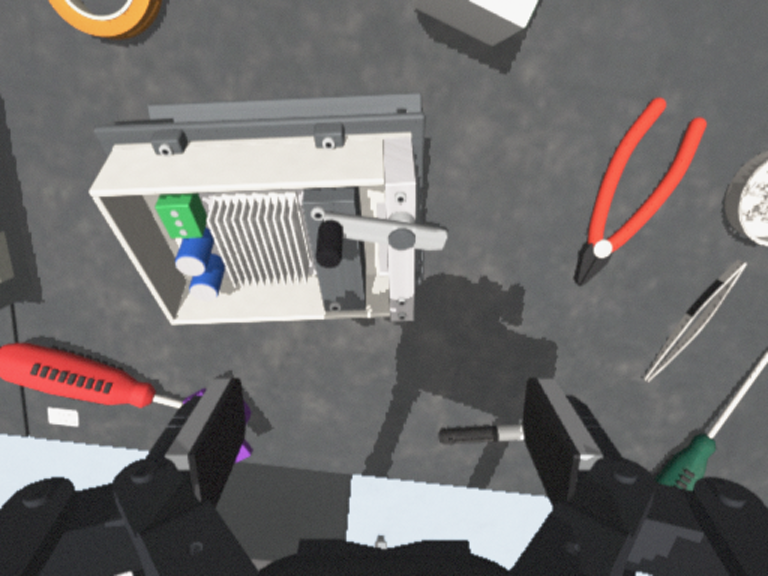

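```bash
python3 - <<'E'
from h import *
d=np.load('w2.npz');W=d['W'];I=d['I'].astype(int)
for v in (135,140,150,175,185,195,205):
    r=range(228,282,1)
    print(v,W[v,260].round(1)); print('  z',[int(W[v,u,2]) if np.isfinite(W[v,u,2]) else -9 for u in r]); print('  g',[I[v,u].sum()//3 for u in r])
# plane of wall top
A=np.vstack([W[v,260:274].reshape(-1,3) for v in list(range(175,208))]);A=A[np.isfinite(A[:,0])]
c=A.mean(0);n=np.linalg.svd(A-c)[2][2];n*=np.sign(n[2]);print(c,n,np.degrees(np.arccos(n[2])))
print('ends',[(v,W[v,266].round(1).tolist()) for v in (88,90,92,94,96,98,100,204,206,208,210,211,212,213,214,216)])
E
```

```text
135 [ 585.  -106.3  119.4]
  z [119, 120, 119, 119, 119, 118, 118, 119, 116, 106, 92, 77, 64, 64, 64, 65, 65, 65, 65, 64, 64, 64, 65, 65, 66, 66, 65, 64, 64, 118, 119, 118, 119, 117, 119, 118, 116, 122, 122, 121, 120, 117, 117, 118, 118, 118, 118, 117, 118, 59, 59, 59, 58, 56]
  g [np.int64(121), np.int64(119), np.int64(121), np.int64(122), np.int64(123), np.int64(121), np.int64(124), np.int64(117), np.int64(70), np.int64(51), np.int64(50), np.int64(62), np.int64(125), np.int64(163), np.int64(166), np.int64(166), np.int64(169), np.int64(167), np.int64(182), np.int64(235), np.int64(239), np.int64(239), np.int64(238), np.int64(227), np.int64(226), np.int64(227), np.int64(227), np.int64(226), np.int64(226), np.int64(235), np.int64(235), np.int64(234), np.int64(230), np.int64(230), np.int64(229), np.int64(228), np.int64(225), np.int64(214), np.int64(189), np.int64(187), np.int64(216), np.int64(226), np.int64(231), np.int64(235), np.int64(234), np.int64(232), np.int64(231), np.int64(232), np.int64(221), np.int64(121), np.int64(78), np.int64(76), np.int64(75), np.int64(71)]
140 [ 580.4 -10
[... 6251 characters left out ...]
4(157), np.int64(153), np.int64(131), np.int64(79), np.int64(72), np.int64(66), np.int64(67), np.int64(64), np.int64(67)]
[ 525.71748806 -121.55714894   83.79340484] [-0.48802638 -0.07865471  0.86927768] 29.62519012679355
ends [(88, [619.6, -106.9, 85.8]), (90, [618.1, -107.1, 87.3]), (92, [616.6, -107.2, 89.6]), (94, [615.1, -107.4, 91.6]), (96, [613.6, -107.6, 93.7]), (98, [612.2, -107.7, 97.2]), (100, [610.8, -107.8, 99.2]), (204, [508.6, -123.9, 73.8]), (206, [505.6, -124.5, 71.7]), (208, [502.6, -125.0, 69.6]), (210, [501.1, -125.2, 71.3]), (211, [500.0, -125.3, 71.2]), (212, [498.5, -125.6, 70.4]), (213, [495.2, -126.2, 65.3]), (214, [494.5, -126.3, 66.3]), (216, [462.6, -133.0, 0.1])]
```

```bash
python3 - <<'E'
from h import *
d=np.load('w2.npz');W=d['W']
inn=[];out=[];blk=[]
for v in list(range(112,142))+list(range(168,211)):
    z=W[v,:,2]
    if not np.isfinite(z[266]):continue
    a=266
    while np.isfinite(z[a-1]) and abs(z[a-1]-z[266])<6 or not np.isfinite(z[a-1]) and a>240:a-=1
    b=266
    while np.isfinite(z[b+1]) and abs(z[b+1]-z[266])<6 or not np.isfinite(z[b+1]) and b<290:b+=1
    px=W[v,266]; g=(W[v,262]-W[v,270])/-8
    inn.append(px+g*(a-.5-266));out.append(px+g*(b+.5-266))
inn=np.array(inn);out=np.array(out)
for n,P in(('in',inn),('out',out)):
    p=P[np.isfinite(P).all(1)]
    for _ in range(3):
        k=np.polyfit(p[:,0],p[:,1],1);r=p[:,1]-np.polyval(k,p[:,0]);p=p[abs(r)<2*r.std()+.1]
    kz=np.polyfit(p[:,0],p[:,2],1)
    print(n,len(p),k,'yaw',np.degrees(np.arctan(k[0])),'std',r.std(),'z',kz,'y@550',np.polyval(k,550),'z@550',np.polyval(kz,550))
for u in (262,266,270): print(u,[(v,*W[v,u].round(1).tolist()) for v in range(104,124,2)], [(v,*W[v,u].round(1).tolist()) for v in range(209,216)])
A=np.vstack([W[v,u][None] for v in list(range(185,207))+list(range(118,138)) for u in range(262,274)]);A=A[np.isfinite(A[:,0])]
for _ in range(3):
    c=np.median(A,0) if 0 else A.mean(0);n=np.linalg.svd(A-c)[2][2];n*=np.sign(n[2]);e=(A-c)@n;A=A[abs(e)<2*e.std()]
print('plane',c,n,np.degrees(np.arccos(n[2])),np.degrees(np.arctan(n[1]/n[0])))
# knob: dark high
m=(W[...,2]>135)&(d['I'].sum(-1)<150);ys,xs=np.nonzero(m);P=W[m];P=P[(P[:,1]>-110)&(P[:,1]<-60)];print('knob',len(P),P.mean(0),P.min(0),P.max(0))
E
```

```text
in 58 [ 2.00382007e-01 -2.19529448e+02] yaw 11.33097650962384 std 3.6538484646350047 z [   0.58449515 -222.6908437 ] y@550 -109.31934374808498 z@550 98.78148697116987
out 68 [ 1.82008052e-01 -2.26015851e+02] yaw 10.315376736404003 std 0.17100134247185464 z [   0.5449657  -203.00107324] y@550 -125.91142292544801 z@550 96.73006183660564
262 [(104, 607.7, -104.8, 105.5), (106, 606.3, -105.0, 107.4), (108, 605.0, -105.2, 109.4), (110, 603.5, -105.3, 110.5), (112, 602.2, -105.5, 112.6), (114, 601.2, -105.6, 116.9), (116, 599.8, -105.8, 118.1), (118, 598.5, -105.9, 120.2), (120, 597.2, -106.1, 121.9), (122, 596.0, -106.2, 124.1)] [(209, 500.5, -121.2, 68.6), (210, 499.8, -121.2, 69.7), (211, 497.5, -121.6, 66.8), (212, 496.6, -121.8, 67.3), (213, 495.2, -122.0, 66.6), (214, 493.5, -122.2, 65.4), (215, 463.2, -127.8, 0.0)]
266 [(104, 608.0, -108.1, 103.5), (106, 606.6, -108.3, 105.7), (108, 605.4, -108.4, 109.1), (110, 604.0, -108.5, 110.5), (112, 602.7, -108.6, 113.0), (114, 601.5, -108.8, 115.6), (116, 600.2, -108.9, 118.0), (118, 599.0, -109.0, 120.3), (120, 597.7, -109.1, 122.1), (122, 
[... 272 characters left out ...]
4, 106.9), (108, 605.9, -111.5, 109.7), (110, 604.6, -111.6, 111.8), (112, 603.2, -111.8, 113.2), (114, 601.9, -111.9, 115.3), (116, 600.6, -112.0, 118.0), (118, 599.5, -112.0, 121.1), (120, 598.2, -112.2, 122.6), (122, 596.9, -112.3, 123.9)] [(209, 502.4, -129.1, 70.3), (210, 501.8, -129.2, 71.5), (211, 500.9, -129.3, 72.0), (212, 499.2, -129.6, 70.6), (213, 495.5, -130.4, 64.7), (214, 466.0, -137.6, 0.0), (215, 464.2, -137.9, -0.9)]
plane [ 548.74461477 -118.61708652   97.03477281] [-0.48827631 -0.0911836   0.86791232] 29.783063632375125 10.577909788313054
knob 7471 [555.22311651 -77.07830186 294.58260415] [ 530.78677869 -109.99193801  135.03748571] [572.28037276 -60.00064371 323.85248755]
```

Emit:
drive_tool(
  deltas=[
    [[8, 40, 10, 0, 1], [16, 85, 10, 0, 1], [24, 130, 10, 0, 1], [32, 175, 10, 0, 1], [42, 220, 10, -0.02, 1], [52, 265, 0, -0.037, 1], [60, 305, -15, -0.037, 1], [63, 325, -30, -0.037, 1], [63, 326, -35, -0.037, 1], [63, 326, -35, -0.037, 1]],
  ],
)

```text
clock: 3.3
eef_pos: [612.2, 219.4, 172.2]
tool_rot: [3.136, 0.164, -0.001]
wrist_force: [0.5, -0.1, -0.5]
gripper_width: 85.5
finger_force: 0.0
```

```bash
python3 - <<'E'
from h import *
s=snap('wrist'); W=cloud(s);I=s['frame'];np.savez('w3.npz',W=W,I=I); save('w3',I,1.5)
o=ctrl.get_obs();print(o['clock'],o['eef_pos'],o['tool_rot'])
hsv=cv2.cvtColor(I,cv2.COLOR_RGB2HSV).astype(int)
for n,a,b in(('or',5,16),('ye',20,35),('bl',100,125)):
    m=(hsv[...,0]>=a)&(hsv[...,0]<=b)&(hsv[...,1]>120)
    t=m&(abs(W[...,2]-79)<4); f=m&(abs(W[...,2]-51)<4)
    for k,q in(('tab',t),('fl',f)):
        P=W[q];P=P[(abs(P[:,1]-212)<40)]
        if len(P)>10: r=cv2.minAreaRect(P[:,:2].astype(np.float32));print(n,k,len(P),np.round(r[0],1),np.round(r[1],1),round(r[2],1),P[:,2].mean().round(1))
m=(abs(W[...,2]-45)<2.5)&(hsv[...,1]<60)&(abs(W[...,1]-212)<60)
m=cv2.morphologyEx(m.astype(np.uint8),cv2.MORPH_OPEN,np.ones((3,3)))>0
P=W[m][:,:2].astype(np.float32);r=cv2.minAreaRect(P);print('rack',len(P),r,cv2.boxPoints(r).round(1).tolist())
E
```

```text
3.35 [612.60843798 218.78970312 172.89033132] [3.13671308e+00 1.62632880e-01 9.12797808e-04]
or tab 76 [613.7 217.1] [20.5  9.4] 7.8 78.3
or fl 110 [613.9 217.6] [48.4 16.5] 6.5 50.8
ye tab 350 [580.4 215.4] [84.5  9.3] 6.1 78.7
ye fl 577 [597.4 216.6] [79.8 16.7] 4.7 50.9
bl tab 197 [483.9 205.7] [21.8  8.9] 6.0 78.5
bl fl 1584 [559.  213.2] [ 79.8 368.8] 89.6 51.1
rack 8301 ((548.162353515625, 209.6613006591797), (204.83804321289062, 60.161888122558594), 5.834283828735352) [[443.20001220703125, 229.1999969482422], [449.29998779296875, 169.3000030517578], [653.0999755859375, 190.10000610351562], [647.0, 250.0]]
```

View pics/w3.png

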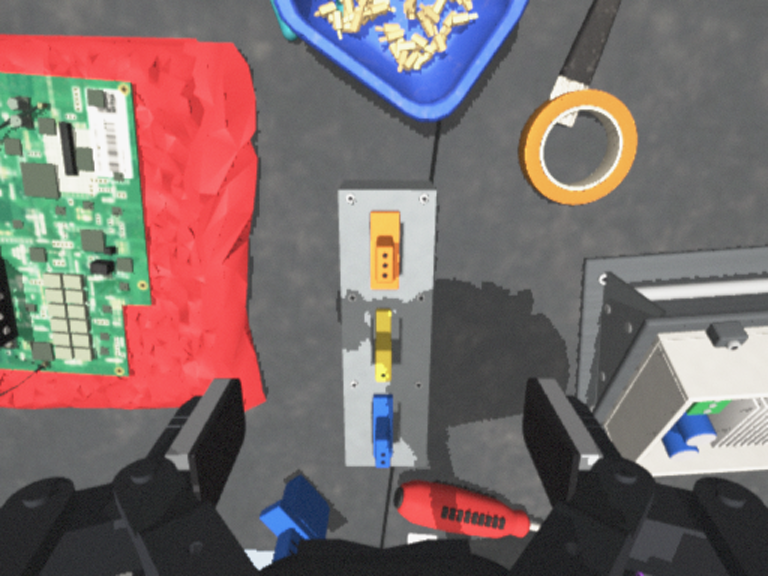

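Emit:
drive_tool(
  deltas=[
    [[1, -1.5, -30, 0, 1], [1, -1.5, -70, 0, 0.6], [1, -1.5, -105, 0, 0.4], [1, -1.5, -114, 0, 0.4], [1, -1.5, -114, 0, 0.4], [1, -1.5, -114, 0, 0], [1, -1.5, -114, 0, 0], [1, -1.5, -114, 0, 0], [1, -1.5, -114, 0, 0], [1, -1.5, -114, 0, 0]],
  ],
  newtons=25,
)

```text
clock: 4.35
eef_pos: [613.8, 218.5, 58.9]
tool_rot: [-3.137, -0.163, -0.002]
wrist_force: [0.5, -0.1, -0.6]
gripper_width: -0.1
finger_force: 0.0
```

```bash
python3 - <<'E'
from h import *
s=snap('wrist'); W=cloud(s);I=s['frame'];np.savez('w4.npz',W=W,I=I)
t=snap('side')['frame'][200:290,180:310]
save('w4',np.hstack([I[100:384,130:400],cv2.resize(t,(410,284))]),1.15)
print(ctrl.get_obs())
E
```

```text
{'clock': 4.45, 'joint_positions': array([ 3.03761248e-01,  3.35585338e-01,  1.78538211e+00, -1.26136551e-06,
        1.02031615e+00,  1.77055629e+00]), 'joint_velocities': array([ 0.00044511,  0.00460003,  0.0037588 , -0.00125351,  0.00093991,
        0.00091486]), 'joint_efforts': array([-1.96426932e-02, -5.15447259e+01, -3.28924227e+01, -1.51894110e-03,
       -6.58715042e-03, -1.18759413e-04]), 'eef_pos': array([613.41140488, 218.37553748,  58.31797197]), 'tool_rot': array([-3.13727014e+00, -1.63288299e-01, -4.70569574e-04]), 'wrist_force': array([ 0.11927688, -1.00510737, -0.17571849]), 'ft_torque': array([0.04456093, 0.02886536, 0.06147271]), 'finger_force': 0.0, 'gripper_width': -0.2502026755522676}
```

View pics/w4.png

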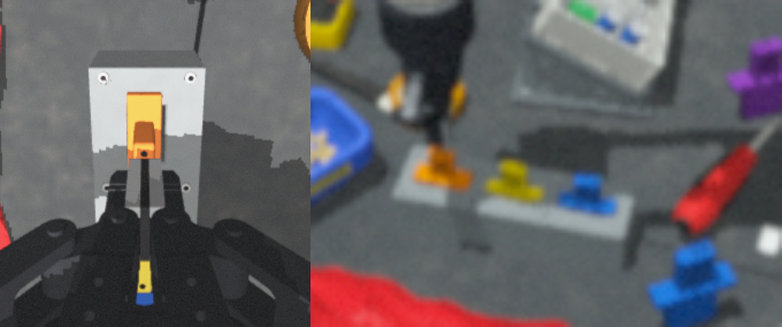

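```bash
python3 - <<'E'
from h import *
d=np.load('w4.npz');W=d['W'];I=d['I']
u=130+int(145/1.15)
for uu in(u-6,u,u+1,u+6):
  print(uu,[(v,*I[v,uu].tolist(),*[int(x) if np.isfinite(x) else -1 for x in W[v,uu]]) for v in range(180,330,6)])
E
```

```text
250 [(180, 176, 113, 87, 637, 223, 45), (186, 247, 214, 98, 635, 222, 51), (192, 247, 215, 101, 631, 222, 51), (198, 247, 215, 100, 627, 222, 50), (204, 247, 202, 93, 623, 221, 50), (210, 170, 91, 44, 623, 221, 60), (216, 176, 98, 50, 623, 221, 68), (222, 177, 98, 49, 623, 221, 75), (228, 247, 194, 90, 622, 221, 79), (234, 229, 133, 67, 618, 220, 79), (240, 125, 126, 125, 624, 220, 96), (246, 125, 126, 125, 624, 220, 102), (252, 127, 126, 127, 624, 220, 107), (258, 127, 126, 127, 624, 220, 113), (264, 127, 125, 125, 624, 220, 117), (270, 101, 101, 101, 625, 220, 122), (276, 100, 100, 101, 624, 220, 125), (282, 176, 174, 175, 623, 220, 128), (288, 138, 140, 140, 620, 220, 127), (294, 42, 40, 41, 620, 219, 130), (300, 42, 42, 43, 621, 220, 136), (306, 37, 38, 40, 619, 219, 136), (312, 35, 37, 38, 617, 219, 136), (318, 38, 40, 39, 614, 219, 137), (324, 44, 44, 48, 611, 219, 136)]
256 [(180, 175, 112, 85, 637, 219, 46), (186, 247, 214, 99, 635, 219, 51), (192, 247, 215, 100, 631, 218, 50), (198, 247, 214, 99, 628, 218, 51), (204, 247, 211, 97, 623, 218, 49), (210, 170, 95, 46, 623, 218, 
[... 1694 characters left out ...]
0, 156, 88, 46, 623, 214, 57), (216, 157, 85, 41, 624, 214, 68), (222, 163, 89, 42, 623, 214, 74), (228, 247, 197, 92, 622, 214, 78), (234, 220, 122, 59, 618, 214, 78), (240, 127, 126, 125, 625, 215, 97), (246, 127, 126, 126, 625, 215, 102), (252, 128, 126, 127, 624, 215, 107), (258, 100, 99, 101, 624, 215, 112), (264, 104, 103, 102, 625, 215, 117), (270, 101, 100, 102, 625, 215, 121), (276, 104, 104, 104, 624, 215, 125), (282, 170, 171, 170, 624, 215, 128), (288, 66, 67, 69, 626, 216, 134), (294, 36, 35, 36, 626, 216, 138), (300, 33, 36, 37, 624, 216, 138), (306, 37, 36, 41, 621, 215, 138), (312, 45, 43, 45, 618, 215, 137), (318, 45, 43, 48, 616, 215, 138), (324, 45, 47, 45, 612, 214, 137)]
```

Emit:
drive_tool(
  deltas=[
    [[0, 0, 0, 0, 0.4], [0, 0, 0, 0, 0.4], [0, -0.5, -10, 0, 0.4], [0, -1, -20, 0, 0.4], [0, -1, -28, 0, 0.4], [0, -1, -28, 0, 0.4], [0, -1, -28, 0, 0], [0, -1, -28, 0, 0], [0, -1, -28, 0, 0], [0, -1, -28, 0, 0]],
  ],
  newtons=25,
)

```text
clock: 5.45
eef_pos: [613.7, 217.3, 30.5]
tool_rot: [-3.137, -0.163, -0.001]
wrist_force: [0.3, -0.0, -0.9]
gripper_width: 9.0
finger_force: 31.6
```

```bash
python3 - <<'E'
from h import *
s=snap('wrist'); W=cloud(s);I=s['frame']
u=250
for uu in(250,257,240,272):
  print(uu,[(v,*I[v,uu].tolist(),*[int(x) if np.isfinite(x) else -1 for x in W[v,uu]]) for v in range(180,290,6)])
o=ctrl.get_obs();print(o['gripper_width'],o['finger_force'],o['eef_pos'],o['wrist_force'])
E
```

```text
250 [(180, 223, 227, 226, 645, 222, 44), (186, 222, 226, 225, 642, 221, 44), (192, 220, 224, 224, 639, 221, 44), (198, 187, 103, 51, 637, 221, 49), (204, 247, 219, 102, 635, 221, 51), (210, 247, 217, 101, 632, 220, 51), (216, 247, 217, 101, 629, 220, 53), (222, 247, 218, 102, 625, 220, 50), (228, 178, 98, 51, 623, 219, 53), (234, 179, 99, 50, 623, 219, 60), (240, 178, 97, 47, 623, 219, 67), (246, 180, 98, 48, 624, 219, 73), (252, 237, 140, 68, 624, 219, 78), (258, 247, 195, 90, 621, 219, 79), (264, 231, 135, 68, 618, 219, 79), (270, 231, 132, 66, 615, 218, 79), (276, 229, 131, 64, 612, 218, 79), (282, 230, 134, 66, 608, 218, 79), (288, 229, 131, 65, 605, 217, 79)]
257 [(180, 224, 226, 226, 646, 218, 44), (186, 222, 224, 225, 643, 218, 45), (192, 222, 225, 224, 639, 218, 43), (198, 189, 104, 50, 638, 217, 49), (204, 247, 218, 102, 636, 217, 52), (210, 247, 216, 100, 632, 217, 51), (216, 247, 217, 101, 628, 216, 50), (222, 247, 217, 102, 626, 216, 52), (228, 172, 94, 46, 624, 216, 54), (234, 177, 99, 52, 624, 216, 61), (240, 177, 98, 44, 623, 216, 66), (246, 178, 100, 48, 623, 216, 72)
[... 1002 characters left out ...]
26, 226, 641, 210, 46), (198, 174, 100, 55, 638, 210, 48), (204, 247, 200, 94, 637, 210, 53), (210, 247, 193, 92, 633, 209, 51), (216, 247, 190, 90, 629, 209, 50), (222, 247, 184, 89, 626, 208, 51), (228, 247, 193, 90, 623, 208, 51), (234, 214, 120, 63, 620, 208, 52), (240, 132, 130, 132, 625, 209, 69), (246, 129, 130, 128, 625, 210, 75), (252, 130, 129, 127, 626, 210, 80), (258, 105, 105, 105, 624, 210, 83), (264, 105, 102, 103, 625, 210, 89), (270, 98, 98, 97, 625, 210, 93), (276, 86, 86, 86, 625, 210, 96), (282, 123, 123, 122, 624, 211, 99), (288, 122, 122, 122, 622, 210, 100)]
9.055915391363076 31.631734371185303 [613.57896223 217.36075834  30.44530219] [0.81861268 0.41309066 0.03188955]
```

Emit:
drive_tool(
  deltas=[
    [[0, 0, 15, 0, 0], [0, 0, 30, 0, 0], [0, 0, 50, 0, 0], [0, 0, 60, 0, 0], [0, 0, 60, 0, 0]],
  ],
  newtons=25,
)

```text
clock: 6.0
eef_pos: [615.7, 218.0, 93.8]
tool_rot: [-3.136, -0.163, -0.009]
wrist_force: [0.0, -0.7, 0.2]
gripper_width: 9.2
finger_force: 31.6
```

```bash
python3 - <<'E'
from h import *
o=ctrl.get_obs();print(o['clock'],o['gripper_width'],o['finger_force'],o['eef_pos'])
s=snap('wrist');Ww=cloud(s)
for n in('side','scene'):
    s=snap(n);W=cloud(s);I=s['frame'];hsv=cv2.cvtColor(I,cv2.COLOR_RGB2HSV).astype(int)
    m=(hsv[...,0]>=3)&(hsv[...,0]<=18)&(hsv[...,1]>110)&(abs(W[...,0]-613)<28)&(abs(W[...,1]-218)<22)&(W[...,2]>68)
    P=W[m];a=np.radians(5.83);q=P[:,:2]-[548.2,209.7];X=q@[np.cos(a),np.sin(a)]-65;Y=q@[-np.sin(a),np.cos(a)]
    print(n,m.sum(),P[:,2].min(),P[:,2].max())
    for z0,z1 in((72,82),(82,92),(92,101),(101,105),(105,108),(108,112),(112,125),(125,140)):
        k=(P[:,2]>=z0)&(P[:,2]<z1)&(abs(X)<13); 
        if k.sum():print(z0,z1,k.sum(),Y[k].mean().round(2),np.percentile(Y[k],[10,50,90]).round(1),X[k].mean().round(1),(I[m][k]).mean(0).round())
    ys,xs=np.nonzero(m);save('l_'+n,I[ys.min()-8:ys.max()+9,xs.min()-8:xs.max()+9],8)
E
```

```text
6.0 9.189651025757342 31.6346937417984 [615.69952947 218.03120188  93.81623834]
side 122 79.8560895061969 161.9427314980353
72 82 1 4.53 [4.5 4.5 4.5] 2.3 [153. 109.  78.]
82 92 16 6.58 [5.3 6.5 7.9] -0.7 [150.  88.  30.]
92 101 17 6.62 [5.3 6.5 7.9] -1.3 [147.  80.   3.]
101 105 3 7.16 [5.8 7.4 8.4] 4.1 [148.  81.   1.]
105 108 1 9.54 [9.5 9.5 9.5] -10.8 [144.  76.   0.]
108 112 11 8.02 [ 6.1  7.8 11.1] -3.6 [160.  90.   3.]
112 125 17 5.55 [-0.1  5.8 10.7] -4.4 [155.  90.  17.]
125 140 15 7.58 [-4.9  5.5 18.9] -5.9 [132.  89.  47.]
scene 158 73.9955863580891 139.80532851197313
72 82 13 6.37 [3.3 6.4 9.6] 0.9 [158.  86.  46.]
82 92 20 6.72 [4.2 6.7 9.8] -1.4 [164.  87.  46.]
92 101 18 6.77 [3.3 7.1 9.5] 0.4 [164.  89.  46.]
101 105 4 8.32 [7.6 7.7 9.5] -2.6 [160.  86.  45.]
105 108 4 10.09 [ 8.3  9.6 12.3] 0.5 [175.  95.  46.]
108 112 16 6.46 [-1.6  8.8 11.3] -2.1 [182. 101.  52.]
112 125 19 6.67 [ 3.2  6.1 10.6] -2.2 [173. 101.  60.]
125 140 4 7.83 [ 3.4  5.1 14.4] -7.9 [123.  86.  67.]
```

Emit:
drive_tool(
  deltas=[
    [[0, 0, -20, 0, 0], [0, 0, -36, 0, 0], [0, 0, -36, 0, 0], [-5, -0.5, -36, 0, 0], [-10, -1, -36, 0, 0], [-15, -1.5, -36, 0, 0], [-20, -2, -36, 0, 0], [-25, -2.5, -36, 0, 0], [-30, -3, -36, 0, 0], [-30, -3, -36, 0, 0]],
  ],
  newtons=20,
)

```text
clock: 7.15
eef_pos: [585.3, 214.6, 56.0]
tool_rot: [-3.137, -0.163, -0.008]
wrist_force: [4.4, -0.6, 0.2]
gripper_width: 9.3
finger_force: 30.2
```

```bash
cat >> h.py <<'E'
def orange(s,c,r=60,zmin=50):
    W=cloud(s);hsv=cv2.cvtColor(s['frame'],cv2.COLOR_RGB2HSV).astype(int)
    return W,(hsv[...,0]>=3)&(hsv[...,0]<=19)&(hsv[...,1]>110)&(np.linalg.norm(W[...,:2]-c,axis=-1)<r)&(W[...,2]>zmin)
E
python3 - <<'E'
from h import *
o=ctrl.get_obs();print(o['clock'],o['gripper_width'],o['finger_force'],o['eef_pos'],o['wrist_force'],o['tool_rot'])
s=snap('wrist');W,m=orange(s,[600,217])
np.savez('w5.npz',W=W,I=s['frame'])
P=W[m];a=np.radians(5.83);q=P[:,:2]-[548.2,209.7];X=q@[np.cos(a),np.sin(a)]-65
H=np.c_[X,P[:,2]].round(0);u,c=np.unique(H//3*3,axis=0,return_counts=True)
print([(int(a),int(b),int(n)) for (a,b),n in zip(u,c) if n>6])
E
```

```text
7.15 9.319812829390887 30.204448699951172 [585.30214263 214.63942077  56.00928169] [ 4.43615753 -0.59429575  0.19941068] [-3.13651387 -0.16323416 -0.00785665]
[(-36, 99, 53), (-33, 99, 11), (-33, 102, 55), (-30, 102, 79), (-30, 105, 7), (-27, 72, 11), (-27, 75, 7), (-27, 102, 35), (-27, 105, 53), (-24, 75, 46), (-24, 105, 94), (-21, 75, 45), (-21, 105, 81), (-21, 108, 14), (-18, 75, 17), (-18, 78, 36), (-18, 93, 7), (-18, 102, 9), (-18, 105, 70), (-18, 108, 69), (-15, 78, 56), (-15, 96, 11), (-15, 99, 89), (-15, 102, 128), (-15, 105, 82), (-12, 78, 34), (-12, 81, 41), (-12, 90, 20), (-12, 93, 104), (-12, 96, 117), (-12, 99, 35), (-9, 81, 74), (-9, 84, 42), (-9, 87, 98), (-9, 90, 85), (-9, 93, 20), (-6, 81, 124), (-6, 84, 82), (-3, 81, 14), (-3, 84, 172), (0, 84, 166), (0, 87, 16), (3, 66, 31), (3, 84, 51), (3, 87, 145), (6, 60, 63), (6, 63, 120), (6, 66, 70), (6, 84, 35), (6, 87, 193), (9, 51, 25), (9, 54, 84), (9, 57, 104), (9, 60, 45), (9, 81, 22), (9, 84, 125), (9, 87, 20)]
```

```bash
cat >> h.py <<'E'
def tilt(W,m,hx):
    """slopes (deg) of the spacer's faces; hx = unit horizontal x axis"""
    W2=W.copy();W2[~m]=np.nan
    n=np.cross(np.roll(W2,-2,1)-np.roll(W2,2,1),np.roll(W2,-2,0)-np.roll(W2,2,0));n/=np.linalg.norm(n,axis=-1,keepdims=True)
    n*=np.sign(n[...,2:])
    a=np.degrees(np.arctan2(-(n[...,:2]@hx),n[...,2]));k=np.isfinite(a)
    t=a[k&(a>5)&(a<50)];f=a[k&(a<-35)&(a>-88)]+90
    return np.median(t),len(t),np.median(f),len(f)
E
python3 - <<'E'
from h import *
d=np.load('w5.npz');W=d['W']
hsv=cv2.cvtColor(d['I'],cv2.COLOR_RGB2HSV).astype(int)
m=(hsv[...,0]>=3)&(hsv[...,0]<=19)&(hsv[...,1]>110)&(np.linalg.norm(W[...,:2]-[600,217],axis=-1)<60)&(W[...,2]>50)
a=np.radians(5.83);hx=np.array([np.cos(a),np.sin(a)]);print(tilt(W,m,hx))
q=W[...,:2]-[548.2,209.7];X=q@hx-65;Z=W[...,2]
for n,k in(('flange',(X>-25)&(X<6)&(Z<90)&(Z>X*.45+82)),('tab',(X>-36)&(X<-18)&(Z>96)),('front',(X>-14)&(Z>90-(X+10)*2-5)&(Z<104)&(X<-6)&(Z>88)),('bladefront',(X>3)&(Z<70))):
    k=k&m;x=X[k];z=Z[k]
    if n in('flange','tab'):
        p=np.polyfit(x,z,1)
        for _ in range(3): r=abs(z-np.polyval(p,x))<1.5; p=np.polyfit(x[r],z[r],1)
        print(n,k.sum(),r.sum(),np.degrees(np.arctan(p[0])))
    else:
        p=np.polyfit(z,x,1)
        for _ in range(3): r=abs(x-np.polyval(p,z))<1.5; p=np.polyfit(z[r],x[r],1)
        print(n,k.sum(),r.sum(),-np.degrees(np.arctan(p[0])))
E
```

```text
(np.float64(23.634804159558435), 1045, np.float64(22.935938770172754), 1308)
flange 1331 1128 23.063470514939716
tab 506 485 23.03659379583755
front 594 583 22.657645390619326
bladefront 557 557 21.56841458884984
```

Emit:
drive_tool(
  deltas=[
    [[-4, -0.4, 0, 0, 0], [-8, -0.8, 0, 0, 0], [-8, -0.8, 0, 0, 0], [-6, -0.6, 20, 0, 0], [-6, -0.6, 50, 0, 0], [-6, -0.6, 80, 0, 0], [-6, -0.6, 110, 0, 0], [-6, -0.6, 130, 0, 0], [-6, -0.6, 140, 0, 0], [-6, -0.6, 140, 0, 0]],
  ],
  newtons=25,
)

```text
clock: 8.2
eef_pos: [577.4, 213.9, 195.3]
tool_rot: [-3.137, -0.163, -0.001]
wrist_force: [0.1, -0.3, -0.5]
gripper_width: 9.0
finger_force: 29.6
```

```bash
python3 - <<'E'
from h import *
o=ctrl.get_obs();e=o['eef_pos'];print(o['clock'],o['gripper_width'],o['finger_force'],e)
s=snap('wrist');W,m=orange(s,e[:2],60,100);print(m.sum())
a=np.radians(5.83);hx=np.array([np.cos(a),np.sin(a)]);print(tilt(W,m,hx))
E
```

```text
8.2 9.023111895708617 29.558139145374298 [577.40514462 213.85780248 195.31100042]
3962
(np.float64(29.520480024035727), 1118, np.float64(27.78405686667209), 1566)
```

```bash
cat >> h.py <<'E'
def spacer(s,e,yaw,zmin):
    """spacer in tool axes from wrist view: tilt, face point minus eef (x fwd, y left, z)"""
    W,m=orange(s,e[:2],60,zmin);hx=np.array([np.cos(yaw),np.sin(yaw)]);hy=np.array([-hx[1],hx[0]])
    t=tilt(W,m,hx);th=np.radians((t[0]+t[2])/2)
    q=W[m];X=(q[:,:2]-e[:2])@hx;Y=(q[:,:2]-e[:2])@hy;Z=q[:,2]-e[2]
    ux=np.array([np.cos(th),np.sin(th)]);uz=np.array([-np.sin(th),np.cos(th)])
    A=X*ux[0]+Z*ux[1];B=X*uz[0]+Z*uz[1]      # spacer-aligned
    def peak(v,w=.5):
        h,b=np.histogram(v,np.arange(v.min(),v.max()+w,w));i=h.argmax();return np.median(v[abs(v-b[i]-w/2)<1.5])
    top=np.percentile(B,99.5);bt=peak(B[B>top-5]);af=peak(A[(B<bt-5)&(B>bt-23)])
    bf=peak(B[(B<bt-22)&(B>bt-34)])
    tb=abs(B-bt)<1.5;y0,y1=np.percentile(Y[tb],[1,99]);fb=(abs(B-bf)<1.5)&(A>af+2);f0,f1=np.percentile(Y[fb],[1,99])
    a0,a1=np.percentile(A[abs(B-bf)<1.5],[1,99])
    ax=af-11; bz=((bt-34)+(bf-6))/2          # spacer x=0 ; level of flange underside
    return dict(t=t,tab_y=(y0,y1),fl_y=(f0,f1),bt=bt,bf=bf,af=af,fl_a=(a0,a1),face=(ax*ux[0]+bz*uz[0],None,ax*ux[1]+bz*uz[1]))
E
python3 - <<'E'
from h import *
o=ctrl.get_obs();r=o['tool_rot'];yaw=2*np.arctan(r[1]/r[0]);print(o['eef_pos'],yaw)
s=snap('wrist');print(spacer(s,o['eef_pos'],yaw,100))
print(np.round(s['pose'][:3,3]-o['eef_pos'],1))
E
```

```text
[576.66032929 213.59355739 193.66603648] 0.1038660404135952
{'t': (np.float64(28.918570615426635), 1127, np.float64(27.464638920764553), 1556), 'tab_y': (np.float64(-6.003597327278601), np.float64(3.5698335645158683)), 'fl_y': (np.float64(-9.930905073800155), np.float64(7.48409027747764)), 'bt': np.float64(41.4163665730503), 'bf': np.float64(13.792765481448557), 'af': np.float64(36.082778587579284), 'fl_a': (np.float64(8.585082409105764), np.float64(51.34097292915235)), 'face': (np.float64(18.51471439927426), None, np.float64(18.55210383890809))}
[ 84.7   7.5 174.3]
```

Emit:
drive_tool(
  deltas=[
    [[-10, -40, 0, 0.01, 0], [-22, -85, 0, 0.02, 0], [-34, -130, 0, 0.03, 0], [-46, -175, 0, 0.04, 0], [-58, -220, 0, 0.05, 0], [-72, -265, 0, 0.065, 0], [-85, -305, -10, 0.078, 0], [-92, -324, -30, 0.078, 0], [-92, -324, -45, 0.078, 0], [-92, -324, -45, 0.078, 0]],
  ],
  newtons=25,
)

```text
clock: 9.3
eef_pos: [482.0, -109.4, 144.8]
tool_rot: [-3.125, -0.282, 0.012]
wrist_force: [-0.3, 0.1, -0.8]
gripper_width: 8.9
finger_force: 29.6
```

```bash
python3 - <<'E'
from h import *
o=ctrl.get_obs();r=o['tool_rot'];yaw=2*np.arctan(r[1]/r[0]);e=o['eef_pos'];print(o['clock'],e,yaw,o['gripper_width'])
s=snap('wrist');S=spacer(s,e,yaw,70);print(S)
W=cloud(s);np.savez('w6.npz',W=W,I=s['frame'],e=e);save('w6',s['frame'],1.5)
E
```

```text
9.3 [ 481.96133466 -109.36757495  144.78929742] 0.18016669241510763 8.901216156378894
{'t': (np.float64(29.301146315928413), 1106, np.float64(27.27568767526582), 1585), 'tab_y': (np.float64(-6.058798522570427), np.float64(3.176161632817197)), 'fl_y': (np.float64(-10.088596436368062), np.float64(7.362872067129302)), 'bt': np.float64(41.269689231754754), 'bf': np.float64(13.553255440361642), 'af': np.float64(36.231113727997936), 'fl_a': (np.float64(8.382005079481186), np.float64(51.35541000913309)), 'face': (np.float64(18.70546965605244), None, np.float64(18.48362591835875))}
```

View pics/w6.png

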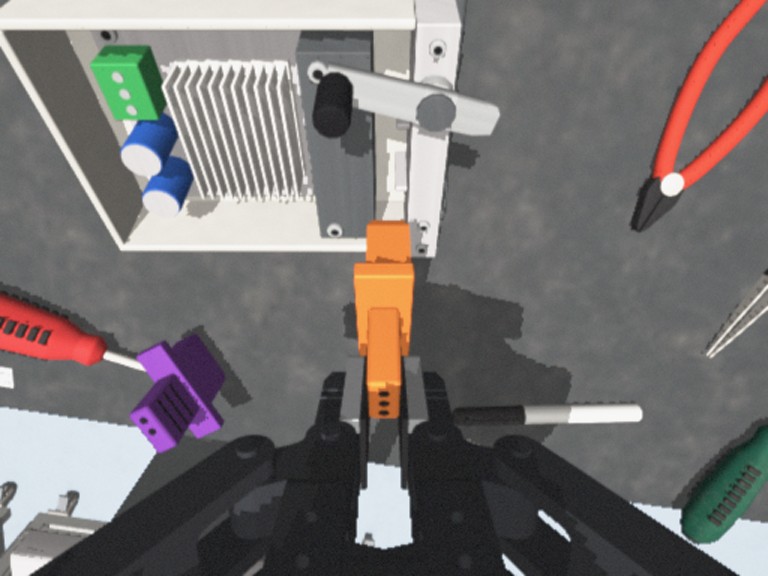

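```bash
cat >> h.py <<'E'
def wall(W,e,yaw,rows,u0,back=30):
    """inner/outer wall edge and block edge lines in tool axes"""
    hx=np.array([np.cos(yaw),np.sin(yaw)]);hy=np.array([-hx[1],hx[0]])
    X=(W[...,:2]-e[:2])@hx;Y=(W[...,:2]-e[:2])@hy;Z=W[...,2]-e[2];out={'in':[],'out':[],'blk':[]}
    for v in rows:
        z=Z[v]
        if not np.isfinite(z[u0]):continue
        ok=lambda u:not np.isfinite(z[u]) or abs(z[u]-z[u0])<6
        a=b=u0
        while ok(a-1) and a>u0-40:a-=1
        while ok(b+1) and b<u0+40:b+=1
        if not(np.isfinite(Y[v,a:a+4]).all() and np.isfinite(Y[v,b-3:b+1]).all()):continue
        g=(Y[v,u0-5]-Y[v,u0+5])/10
        c=a-3
        while not ok(c) and c>a-60:c-=1
        out['in'].append((X[v,a],Y[v,a]+g/2,z[a+2]));out['out'].append((X[v,b],Y[v,b]-g/2,z[b-2]))
        if np.isfinite(Y[v,c]):out['blk'].append((X[v,c],Y[v,c]-g/2,z[c]))
    res={}
    for n,p in out.items():
        p=np.array(p);p=p[np.isfinite(p).all(1)]
        k=np.array([0,np.median(p[:,1])]);r=abs(p[:,1]-np.polyval(k,p[:,0]))<6
        for _ in range(4): k=np.polyfit(p[r,0],p[r,1],1);d=abs(p[:,1]-np.polyval(k,p[:,0]));r=d<max(2*np.std(d[r]),.4)
        res[n]=(len(p),r.sum(),k.round(4),np.polyfit(p[r,0],p[r,2],1).round(3))
    return res
E
python3 - <<'E'
from h import *
d=np.load('w6.npz');W=d['W'];e=d['e'];yaw=.1802
w=wall(W,e,yaw,list(range(92,160)),288)
for k,v in w.items():print(k,v,'y at x=60',np.polyval(v[2],60),'z at 60',np.polyval(v[3],60))
hx=np.array([np.cos(yaw),np.sin(yaw)])
for u in(280,285,290):print(u,[(v,((W[v,u,:2]-e[:2])@hx).round(1),(W[v,u,2]-e[2]).round(1)) for v in list(range(150,178,2))+[14,16,18,20,22,24]])
E
```

```text
in (67, np.int64(53), array([ 1.30000e-03, -1.24652e+01]), array([  0.572, -84.236])) y at x=60 -12.3872 z at 60 -49.916000000000004
out (67, np.int64(60), array([ 8.60000e-03, -2.89891e+01]), array([  0.575, -84.628])) y at x=60 -28.473100000000002 z at 60 -50.128
blk (58, np.int64(49), array([0.0066, 3.1921]), array([  0.604, -86.856])) y at x=60 3.5881 z at 60 -50.61599999999999
280 [(150, np.float64(29.8), np.float64(-64.3)), (152, np.float64(27.9), np.float64(-65.9)), (154, np.float64(26.3), np.float64(-66.2)), (156, np.float64(23.7), np.float64(-70.6)), (158, np.float64(21.9), np.float64(-71.2)), (160, np.float64(20.1), np.float64(-72.3)), (162, np.float64(17.9), np.float64(-74.3)), (164, np.float64(16.8), np.float64(-72.6)), (166, np.float64(15.4), np.float64(-71.8)), (168, np.float64(13.4), np.float64(-73.1)), (170, np.float64(10.0), np.float64(-78.9)), (172, np.float64(-11.7), np.float64(-144.2)), (174, np.float64(-13.8), np.float64(-144.1)), (176, np.float64(-16.3), np.float64(-145.3)), (14, np.float64(113.9), np.float64(-22.5)), (16, np.float64(112.5), np.float64(-19.9)), 
[... 1259 characters left out ...]
oat64(21.7), np.float64(-72.0)), (160, np.float64(20.1), np.float64(-72.4)), (162, np.float64(18.0), np.float64(-73.9)), (164, np.float64(15.8), np.float64(-76.2)), (166, np.float64(14.1), np.float64(-76.3)), (168, np.float64(11.8), np.float64(-78.6)), (170, np.float64(-10.1), np.float64(-145.9)), (172, np.float64(-11.8), np.float64(-144.7)), (174, np.float64(-13.9), np.float64(-144.6)), (176, np.float64(-16.4), np.float64(-145.6)), (14, np.float64(113.8), np.float64(-22.3)), (16, np.float64(112.8), np.float64(-21.6)), (18, np.float64(111.5), np.float64(-19.5)), (20, np.float64(110.7), np.float64(-20.7)), (22, np.float64(109.6), np.float64(-19.7)), (24, np.float64(109.0), np.float64(-22.7))]
```

Emit:
drive_tool(
  deltas=[
    [[5, 0, -10, 0, 0], [10, 1, -20, 0, 0], [15, 1.6, -30, 0, 0], [20, 2.2, -39, 0, 0], [20, 2.2, -39, 0, 0], [20, 2.2, -39, 0, 0]],
  ],
  newtons=25,
)

```text
clock: 9.95
eef_pos: [505.3, -107.9, 109.6]
tool_rot: [-3.128, -0.286, 0.002]
wrist_force: [-0.4, -0.1, 0.3]
gripper_width: 9.5
finger_force: 29.6
```

```bash
cat > m.py <<'E'
from h import *
o=ctrl.get_obs();r=o['tool_rot'];yaw=2*np.arctan(r[1]/r[0]);e=o['eef_pos'];print(o['clock'],e,yaw,o['gripper_width'],o['wrist_force'])
s=snap('wrist');S=spacer(s,e,yaw,55);print(S)
W=cloud(s);np.savez('w7.npz',W=W,I=s['frame'],e=e,yaw=yaw)
E
cat > m2.py <<'E'
from h import *
import sys
d=np.load('w7.npz');W=d['W'];e=d['e'];yaw=float(d['yaw']);u0,v0,v1=map(int,sys.argv[1:])
for k,v in wall(W,e,yaw,list(range(v0,v1)),u0).items():print(k,v,'y at 40',np.polyval(v[2],40).round(2),'z at 40',np.polyval(v[3],40).round(2))
E
python3 m.py; python3 - <<'E'
from h import *
d=np.load('w7.npz');W=d['W']
for v in range(30,200,15):print(v,[int(W[v,u,2]) if np.isfinite(W[v,u,2]) else -9 for u in range(220,330,4)])
E
```

```text
9.95 [ 505.25423454 -107.86706545  109.57452957] 0.1822922710445964 9.525899122625875 [-0.39378086 -0.14667118  0.3203511 ]
{'t': (np.float64(29.342013621748546), 1113, np.float64(27.399219326043095), 1589), 'tab_y': (np.float64(-5.847573128082725), np.float64(3.559897067844796)), 'fl_y': (np.float64(-9.9357374654689), np.float64(7.494756367235657)), 'bt': np.float64(41.45444840848576), 'bf': np.float64(13.775503393501104), 'af': np.float64(36.1312078510471), 'fl_a': (np.float64(8.444167017110043), np.float64(51.251911564221516)), 'face': (np.float64(18.494327028092226), None, np.float64(18.642031375448855))}
30 [95, 98, 98, 97, 97, 96, 95, 97, 97, 96, 96, 97, 97, 95, 98, 97, 96, 97, 98, 96, 96, 81, 80, 81, 0, 0, 0, 0]
45 [111, 110, 110, 110, 111, 110, 110, 110, 110, 111, 111, 111, 111, 111, 111, 111, 111, 110, 111, 110, 111, 110, 77, -1, 0, 0, 0, -1]
60 [121, 121, 122, 119, 120, 121, 121, 119, 120, 119, 120, 121, 120, 119, 123, 122, 122, 123, 123, 124, 123, 123, 123, 0, 0, 1, 0, 0]
75 [114, 114, 113, 115, 115, 113, 72, 72, 73, 72, 72, 73, 74, 96, 121, -9, 122, 123, 123, -9, 122, 121
[... 334 characters left out ...]
4, 124, 125, 124, 124, 124, 127, 127, 128, 128, 127, 128, 123, 123, 123, 121, 123, 124, -9]
135 [147, 142, 103, 102, 103, 104, 71, 49, 49, 50, 49, 49, 52, 103, 103, 123, 123, 123, 122, 123, 122, 119, 120, 118, 118, 118, 119, 118]
150 [97, 96, 98, 98, 98, 96, 73, 112, 114, 112, 111, 112, 112, 111, 97, 98, 98, 97, 97, 97, 0, -1, 0, 0, 0, 0, 0, 0]
165 [93, 92, 91, 92, 91, 91, 122, 122, 122, 122, 122, 121, 122, 121, 92, 90, 92, 91, 91, 91, 0, 0, 0, 1, 0, 0, 0, -1]
180 [85, 84, 85, 85, 144, 144, 143, 144, 143, 143, 143, 142, 142, 144, 84, 85, 83, 84, 84, 31, 0, 0, 0, 0, 0, 0, 0, 0]
195 [77, 77, 76, 76, 76, 142, 141, 142, 142, 142, 142, 141, 142, 142, 77, 79, 78, 77, 77, 0, 0, 0, 0, 0, 0, 0, 0, 1]
```

```bash
python3 - <<'E'
from h import *
d=np.load('w7.npz');W=d['W'];e=d['e'];yaw=float(d['yaw'])
hx=np.array([np.cos(yaw),np.sin(yaw)]);hy=np.array([-hx[1],hx[0]])
X=(W[...,:2]-e[:2])@hx;Y=(W[...,:2]-e[:2])@hy;Z=W[...,2]-e[2]
p=[]
for v in range(148,205):
    b=285
    while not np.isfinite(Z[v,b+1]) or abs(Z[v,b+1]-Z[v,284])<7:b+=1
    p.append((X[v,b],Y[v,b]-.4,Z[v,b]))
p=np.array(p);p=p[np.isfinite(p).all(1)];print('outer',np.polyfit(p[:,0],p[:,1],1),p[:,1].mean(),'z',np.polyfit(p[:,0],p[:,2],1))
for v in (78,84,90):
    a=284
    while not np.isfinite(Z[v,a-1]) or abs(Z[v,a-1]-Z[v,284])<6:a-=1
    c=a-3
    while Z[v,c]<Z[v,284]-8:c-=1
    b=284
    while not np.isfinite(Z[v,b+1]) or abs(Z[v,b+1]-Z[v,284])<7:b+=1
    print(v,X[v,a],Y[v,a]+.5,Y[v,b]-.5,'blk',Y[v,c]-.5)
print([(v,X[v,285].round(1),Z[v,285].round(1)) for v in range(196,224,2)])
E
```

```text
outer [-5.19271630e-03 -2.57916663e+01] -25.90663348713351 z [  0.57888479 -36.41006548]
78 82.00665227688548 -9.600497433189949 -26.781559922873896 blk nan
84 79.26454052403614 -9.641125270666146 -26.266080183603055 blk nan
90 76.44980244269198 -9.731851430942719 -26.34889447606547 blk 5.656852615577441
[(196, np.float64(5.6), np.float64(-33.1)), (198, np.float64(5.2), np.float64(-30.4)), (200, np.float64(1.8), np.float64(-35.4)), (202, np.float64(0.2), np.float64(-35.8)), (204, np.float64(-1.6), np.float64(-36.6)), (206, np.float64(-4.2), np.float64(-39.1)), (208, np.float64(-5.3), np.float64(-38.1)), (210, np.float64(-7.8), np.float64(-40.5)), (212, np.float64(-9.9), np.float64(-41.7)), (214, np.float64(-12.3), np.float64(-43.5)), (216, np.float64(-14.0), np.float64(-43.8)), (218, np.float64(-45.4), np.float64(-108.6)), (220, np.float64(-47.6), np.float64(-108.9)), (222, np.float64(-49.7), np.float64(-108.9))]
```

Emit:
drive_tool(
  deltas=[
    [[-5, -0.5, -2, 0, 0], [-5, -0.5, -3, 0, 0], [-5, -0.5, -3, 0, 0], [-5, -0.5, -3, 0, 0]],
  ],
  newtons=25,
)

```text
clock: 10.4
eef_pos: [500.4, -108.8, 107.3]
tool_rot: [3.128, 0.285, 0.001]
wrist_force: [1.1, -0.2, 0.6]
gripper_width: 8.9
finger_force: 29.5
```

```bash
cat > m3.py <<'E'
d=np.load('w7.npz');W=d['W'];e=d['e'];yaw=float(d['yaw'])
hx=np.array([np.cos(yaw),np.sin(yaw)]);hy=np.array([-hx[1],hx[0]])
X=(W[...,:2]-e[:2])@hx;Y=(W[...,:2]-e[:2])@hy;Z=W[...,2]-e[2]
def out(rows,u0):
    p=[]
    for v in rows:
        if not np.isfinite(Z[v,u0]):continue
        b=u0
        while not np.isfinite(Z[v,b+1]) or abs(Z[v,b+1]-Z[v,u0])<7:b+=1
        p.append((X[v,b],Y[v,b]-.4,Z[v,b]))
    p=np.array(p);p=p[np.isfinite(p).all(1)];return np.polyfit(p[:,0],p[:,1],1).round(4),np.median(p[:,1]).round(2),np.polyfit(p[:,0],p[:,2],1).round(3)
i=[]
for v in range(60,110):
    u0=284
    if not np.isfinite(Z[v,u0]):continue
    a=u0
    while a>255 and (not np.isfinite(Z[v,a-1]) or abs(Z[v,a-1]-Z[v,u0])<6):a-=1
    c=a-3
    if not Z[v,a-3]<Z[v,u0]-15:continue
    while c>215 and not Z[v,c]>Z[v,u0]-8:c-=1
    i.append((Y[v,a]+.4,Y[v,c]-.4))
ow=out(range(148,200),285)
near=max((X[v,285],v) for v in range(190,260) if np.isfinite(Z[v+1,285]) and Z[v+1,285]<Z[v,285]-30)
ox=near[0]+46.8-.4;oz=np.polyval(ow[2],ox)
print('outer',ow,'inner/blk',np.median(i,0),len(i),'near',near,'origin x,z',ox,oz)
f=S['face'];dx,dz=ox-f[0],oz-f[2]
print('to go',dx,dz,'along -zh',.5*dx-.866*dz,'along xh',.866*dx+.5*dz,'face y',np.mean(S['tab_y'])-9,np.mean(S['fl_y'])-9,'wall y',ow[1]+16)
E
cat m3.py >> m.py; python3 m.py
```

```text
10.4 [ 500.36327563 -108.7826771   107.29988662] 0.18152501899116574 8.895591025655309 [ 1.14956746 -0.15836196  0.58577661]
{'t': (np.float64(29.270443953707947), 1099, np.float64(28.10085980761354), 1571), 'tab_y': (np.float64(-5.99305620845931), np.float64(3.3998268777423704)), 'fl_y': (np.float64(-9.899623598784848), np.float64(7.520574990754885)), 'bt': np.float64(41.318319232703054), 'bf': np.float64(13.606735495570781), 'af': np.float64(36.1532795922722), 'fl_a': (np.float64(8.432591673764822), np.float64(51.064880252517774)), 'face': (np.float64(18.484085218010435), None, np.float64(18.62029491068381))}
outer (array([-2.50000e-03, -2.58194e+01]), np.float64(-25.87), array([  0.582, -37.133])) inner/blk [-9.72084192  5.84644095] 32 near (np.float64(-9.256535528192824), 211) origin x,z 37.14346447180717 -15.51550367740823
to go 18.659379253796736 -34.135798588092044 along -zh 38.891291204186075 along xh -0.9088768602580473 face y -10.29661466535847 -10.18952430401498 wall y -9.870000000000001
```

Emit:
drive_tool(
  deltas=[
    [[-1, 0.7, 0, 0, 0], [1.5, 1.1, -4.5, 0, 0], [4, 1.6, -9, 0, 0], [6.5, 2.1, -13.5, 0, 0], [9, 2.5, -18, 0, 0], [9, 2.5, -18, 0, 0], [9, 2.5, -18, 0, 0]],
  ],
  newtons=25,
)

```text
clock: 11.15
eef_pos: [509.2, -106.1, 88.7]
tool_rot: [-3.128, -0.285, 0.001]
wrist_force: [-0.4, 0.2, -0.0]
gripper_width: 9.4
finger_force: 29.5
```

```bash
python3 m.py
```

```text
11.15 [ 509.21332205 -106.06158529   88.67943521] 0.18197413126553472 9.433874430587098 [-0.42729645  0.16008553 -0.00469305]
{'t': (np.float64(28.997317556058206), 1120, np.float64(27.431454320305413), 1552), 'tab_y': (np.float64(-5.834265559931336), np.float64(3.4101299423710687)), 'fl_y': (np.float64(-9.934188109274068), np.float64(7.533486462261935)), 'bt': np.float64(41.4826876646475), 'bf': np.float64(13.887372258212492), 'af': np.float64(35.9364931796907), 'fl_a': (np.float64(8.830816488949894), np.float64(51.08027375713637)), 'face': (np.float64(18.340390928537094), None, np.float64(18.56120788626839))}
outer (array([ -0.3019, -18.7739]), np.float64(-27.03), array([  0.898, -21.571])) inner/blk [-10.77633265   4.75979563] 34 near (np.float64(-17.57051246222552), 234) origin x,z 28.82948753777448 4.317879808921482
to go 10.489096609237386 -14.24332807734691 along -zh 17.579270419601116 along xh 1.9618936249261214 face y -10.212067808780134 -10.200350823506067 wall y -11.030000000000001
```

Emit:
drive_tool(
  deltas=[
    [[1.5, 0.3, -2.6, 0, 0], [3, 0.5, -5.2, 0, 0], [4.5, 0.8, -7.8, 0, 0], [6, 1.1, -10.4, 0, 0], [7, 1.3, -12.1, 0, 0], [7, 1.3, -12.1, 0, 0]],
  ],
  newtons=25,
)

```text
clock: 11.8
eef_pos: [516.2, -104.7, 76.5]
tool_rot: [-3.128, -0.285, 0.001]
wrist_force: [0.6, -1.0, -1.0]
gripper_width: 9.4
finger_force: 29.5
```

```bash
python3 m.py; python3 - <<'E'
from h import *
d=np.load('w7.npz');save('w7',d['I'][60:330,130:400],2)
W=d['W']
for v in range(120,290,12):print(v,[int(W[v,u,2]) if np.isfinite(W[v,u,2]) else -9 for u in range(212,330,4)])
E
```

```text
11.8 [ 516.20993547 -104.74427408   76.53762152] 0.18191474670145177 9.365439647259679 [ 0.61249514 -1.00616906 -1.01806935]
{'t': (np.float64(29.16201916532206), 1170, np.float64(27.952423708584384), 1105), 'tab_y': (np.float64(-5.865839624407381), np.float64(3.367377334892501)), 'fl_y': (np.float64(-9.933515531366481), np.float64(7.515385372066435)), 'bt': np.float64(41.32196290475394), 'bf': np.float64(13.635752168895786), 'af': np.float64(36.134845083060284), 'fl_a': (np.float64(8.404228467958003), np.float64(51.26491787853493)), 'face': (np.float64(18.501778589718185), None, np.float64(18.584346542792602))}
120 [119, 117, 118, 118, 118, 119, 118, 114, 67, 65, 65, 65, 66, 65, 64, 66, 90, 116, 118, 119, 117, 118, 118, 117, 117, 118, 120, 118, 0, -1]
132 [128, 126, 126, 126, 126, 125, -9, 114, 69, 61, 60, 61, 60, 72, 71, 72, 92, 114, 116, 115, 115, 116, 116, 116, 115, 115, 115, 0, -1, 0]
144 [133, 131, 128, 127, 128, 128, 128, 129, 128, 127, 128, 127, 128, 127, 126, 125, 125, 125, 125, 123, 122, 123, 121, 120, 121, 120, 0, 0, 0, 0]
156 [138, 136, 133, 125, 125, 126, 125, 124, 126, 
[... 1113 characters left out ...]
8, 127, 126, 124, 125, 126, 118, 119, 119, 0, 0, 0, 0, 0, 0, 0, 0, 0]
264 [0, 128, 128, 129, 135, 135, 135, 135, 135, 126, 126, 127, 126, 126, 135, 135, 135, 134, 127, 127, 129, 128, 0, 0, 0, 0, 0, 0, 0, 0]
276 [137, 138, 138, 136, 142, 143, 143, 143, 138, 121, 120, 121, 120, 121, 143, 142, 143, 143, 143, 137, 137, 135, 137, 0, 0, 0, 0, 0, 0, 0]
288 [152, 154, 153, 153, 152, 152, 152, 144, 141, 0, 0, 0, 0, 0, 145, 145, 152, 152, 152, 154, 154, 154, 152, 151, 0, 0, 0, 0, 0, 0]Traceback (most recent call last):
  File "m.py", line 27, in <module>
    near=max((X[v,285],v) for v in range(190,260) if np.isfinite(Z[v+1,285]) and Z[v+1,285]<Z[v,285]-30)
ValueError: max() iterable argument is empty
```

View pics/w7.png

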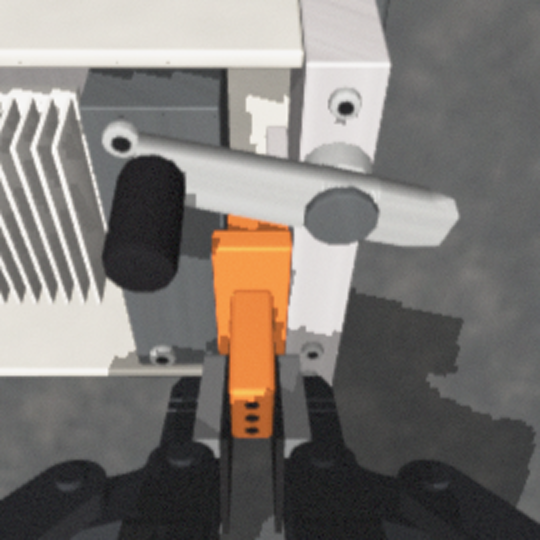

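Emit:
drive_tool(
  deltas=[
    [[0.7, 0.1, -1.3, 0, 0], [1.5, 0.3, -2.6, 0, 0], [2, 0.4, -3.5, 0, 0], [2, 0.4, -3.5, 0, 0]],
  ],
  newtons=25,
)

```text
clock: 12.25
eef_pos: [518.4, -104.5, 73.4]
tool_rot: [3.129, 0.285, -0.0]
wrist_force: [-0.0, 0.4, -0.9]
gripper_width: 9.3
finger_force: 29.6
```

```bash
cat > m4.py <<'E'
from h import *
o=ctrl.get_obs();r=o['tool_rot'];yaw=2*np.arctan(r[1]/r[0]);e=o['eef_pos'];print(o['clock'],e,yaw,o['gripper_width'],o['wrist_force'])
s=snap('wrist');W,m=orange(s,[540,-100],60,60);np.savez('w7.npz',W=W,I=s['frame'],e=e,yaw=yaw)
yaw=.182;hx=np.array([np.cos(yaw),np.sin(yaw)]);hy=np.array([-hx[1],hx[0]])
q=W[...,:2]-[544,-110.6];X=q@hx;Y=q@hy;Z=W[...,2]-96
zh=-.5*X+.866*Z;xh=.866*X+.5*Z
gray=cv2.cvtColor(s['frame'],cv2.COLOR_RGB2HSV)[...,1]<40
w=gray&(Y<-3)&(Y>-13)&(xh>-45)&(xh<20)&(abs(zh)<5);print('wall zh',np.median(zh[w]),w.sum())
k=np.polyfit(xh[w],zh[w],1);d=zh-np.polyval(k,xh)
for a,b in((-26,-14),(-12,12),(12,27)):
    f=m&(xh>a)&(xh<b)&(d>-3)&(d<20);h,bb=np.histogram(d[f],np.arange(-3,20,.5));print('flange top over wall',a,b,f.sum(),bb[h.argmax()],np.median(d[f][abs(d[f]-bb[h.argmax()])<2]) if f.any() else None)
f=m&(d<9);print('flange xh',np.percentile(xh[f],[1,99]),'Y',np.percentile(Y[f],[2,98]),'wall outer Y',np.percentile(Y[gray&(abs(d)<2)&(Y<0)&(Y>-25)&(xh<15)&(xh>-50)],1), tilt(W,m,hx))
E
python3 m4.py
```

```text
12.25 [ 518.38851041 -104.45484224   73.40542973] 0.18183866796594841 9.260020717723046 [-0.0045939   0.36758107 -0.88780579]
wall zh -0.7188757350933734 1079
flange top over wall -26 -14 122 5.5 5.710517486030797
flange top over wall -12 12 1199 6.0 6.127350775091084
flange top over wall 12 27 672 6.0 6.059746267884508
flange xh [-23.24569402  19.55013039] Y [ 0.84429403 18.21190802] wall outer Y -15.937466145114342 (np.float64(28.62598864766942), 1167, np.float64(27.950946779370717), 1015)
```

Emit:
drive_tool(
  deltas=[
    [[0.3, 0, -0.7, 0, 0], [0.3, 0, -0.7, 0, 0.1], [0.3, 0, -0.7, 0, 0.25], [0.3, 0, -0.7, 0, 0.3], [0.3, 0, 10, 0, 0.3], [0, 0, 30, 0, 0.3], [-10, -2, 50, 0, 0.3], [-20, -3, 60, 0, 0.3], [-20, -3, 60, 0, 0.3]],
  ],
)

```text
clock: 13.2
eef_pos: [498.8, -107.8, 135.5]
tool_rot: [3.127, 0.285, 0.005]
wrist_force: [0.6, 0.0, 0.1]
gripper_width: 25.3
finger_force: 0.0
```

```bash
python3 m4.py; python3 - <<'E'
from h import *
d=np.load('w7.npz');W=d['W'];I=d['I'];save('w8',I,1.5)
yaw=.182;hx=np.array([np.cos(yaw),np.sin(yaw)]);hy=np.array([-hx[1],hx[0]])
q=W[...,:2]-[544,-110.6];X=q@hx;Y=q@hy;Z=W[...,2]-96;zh=-.5*X+.866*Z;xh=.866*X+.5*Z
k=(I.sum(-1)<130)&(zh>8)&(zh<40)&(xh>20)&(xh<90)&(abs(Y)<60)
print('knob',k.sum(),[np.percentile(a[k],[2,50,98]).round(1) for a in(xh,Y,zh)])
t=k&(zh>33);print('top',t.sum(),xh[t].mean(),Y[t].mean())
E
```

```text
13.2 [ 498.77950506 -107.84994009  135.52584866] 0.18144696145734368 25.30545216835497 [0.62063153 0.03477775 0.09205349]
wall zh -0.757533114264541 939
flange top over wall -26 -14 101 5.0 5.601774867536735
flange top over wall -12 12 730 5.5 5.74622870670648
flange top over wall 12 27 405 5.5 5.6767124217632325
flange xh [-29.6941061   18.79269559] Y [ 0.18251112 17.60183192] wall outer Y -15.964291350186953 (np.float64(29.337159457676826), 770, np.float64(31.554514040260045), 535)
knob 697 [array([39.9, 47.6, 49.4]), array([22.4, 27.2, 33.3]), array([15.1, 28.6, 36.4])]
top 215 44.03756247650362 27.493511145486384
```

View pics/w8.png

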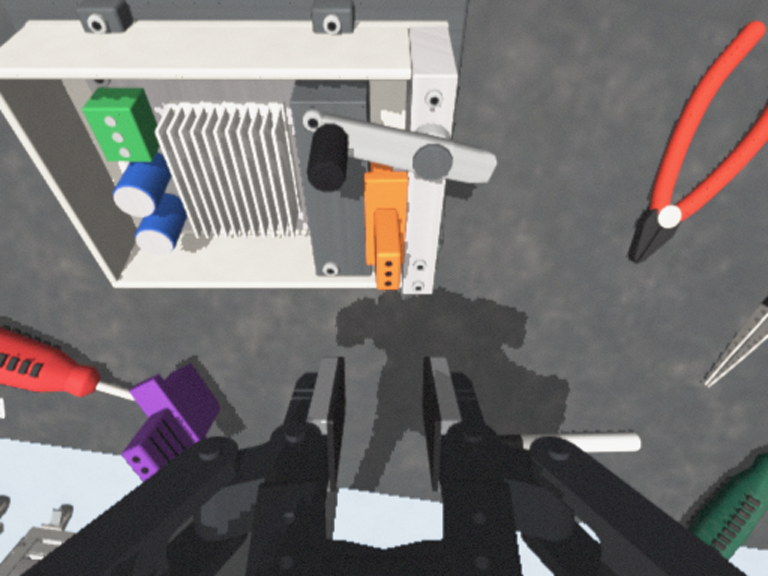

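Emit:
drive_tool(
  deltas=[
    [[10, 5, 20, 0, 0.45], [30, 14, 25, 0, 0.45], [50, 24, 25, 0, 0.45], [65, 30, 15, 0, 0.45], [65, 30, 10, 0, 0.45], [65, 30, 10, 0, 0.45], [65, 30, 10, 0, 0.45]],
  ],
)

```text
clock: 13.95
eef_pos: [562.0, -77.5, 142.4]
tool_rot: [-3.128, -0.285, 0.004]
wrist_force: [-0.0, 0.1, -0.3]
gripper_width: 38.4
finger_force: 0.0
```

```bash
cat > k.py <<'E'
from h import *
o=ctrl.get_obs();e=o['eef_pos'];print(o['clock'],e,o['gripper_width'],o['wrist_force'])
s=snap('wrist');W=cloud(s);I=s['frame'];np.savez('w9.npz',W=W,I=I,e=e)
yaw=.182;hx=np.array([np.cos(yaw),np.sin(yaw)]);hy=np.array([-hx[1],hx[0]])
q=W[...,:2]-e[:2];X=q@hx;Y=q@hy;Z=W[...,2]-e[2]
k=(I.sum(-1)<150)&(abs(X)<45)&(abs(Y)<30)&(W[...,2]>105)&(W[...,2]<158)
k=cv2.morphologyEx(k.astype(np.uint8),cv2.MORPH_OPEN,np.ones((5,5)))>0
n,l,st,_=cv2.connectedComponentsWithStats(k.astype(np.uint8))
for i in range(1,n):
    if st[i,4]<150:continue
    c=l==i;zh=-.5*X+.866*Z;t=c&(zh>np.nanpercentile(zh[c],90)-3)
    print(st[i],'X',np.percentile(X[c],[2,50,98]).round(1),'Y',np.percentile(Y[c],[2,50,98]).round(1),'Z',np.percentile(W[c][:,2],[2,98]).round(1),'top X,Y,Z',X[t].mean().round(1),Y[t].mean().round(1),W[t][:,2].mean().round(1))
E
python3 k.py; python3 m4.py
```

```text
13.95 [562.00643419 -77.51975167 142.37397482] 38.44021337548553 [-0.01140884  0.12440859 -0.27376737]
[245 200  21  41 771] X [-6.6  3.8 11.2] Y [-6.7 -0.9  4.8] Z [132.  150.7] top X,Y,Z -2.1 -1.1 148.9
14.0 [562.41374681 -77.6604902  142.99427637] 0.18141829426206113 38.07639526465483 [ 0.09185376 -0.55721005 -0.72890639]
wall zh -0.7251029463415886 263
flange top over wall -26 -14 61 5.5 5.869041428457821
flange top over wall -12 12 542 5.5 5.661831981714217
flange top over wall 12 27 206 5.5 5.45779713016807
flange xh [-29.37020026  18.89149743] Y [ 0.42773039 17.91882269] wall outer Y -15.864026664800912 (np.float64(29.65573935757016), 489, np.float64(28.19495393335888), 419)
```

Emit:
drive_tool(
  deltas=[
    [[2, 0.4, -15, 0, 0.45], [2, 0.4, -30, 0, 0.45], [2, 0.4, -42, 0, 0.45], [2, 0.4, -42, 0, 0.3], [2, 0.4, -42, 0, 0], [2, 0.4, -42, 0, 0], [2, 0.4, -42, 0, 0], [2, 0.4, -42, 0, 0]],
  ],
  newtons=20,
)

```text
clock: 14.85
eef_pos: [564.9, -76.8, 100.8]
tool_rot: [-3.128, -0.285, 0.001]
wrist_force: [0.6, 1.0, -7.8]
gripper_width: 12.1
finger_force: 21.1
```

Emit:
drive_tool(
  deltas=[
    [[4.5, -0.9, 2.4, 0, 0], [8.9, -2.3, 4.8, 0, 0], [13, -4.4, 6.9, 0, 0], [16.7, -7, 8.8, 0, 0], [20.2, -10.2, 10.4, 0, 0], [23.3, -13.8, 11.8, 0, 0], [23.3, -13.8, 11.8, 0, 0]],
  ],
  newtons=20,
)

```text
clock: 15.55
eef_pos: [592.2, -90.4, 114.9]
tool_rot: [-3.128, -0.284, -0.01]
wrist_force: [5.0, 5.2, -6.7]
gripper_width: 11.7
finger_force: 19.7
```

```bash
python3 k.py
```

```text
15.55 [592.20784403 -90.38212606 114.94141767] 11.698493314109582 [ 4.9998221   5.17998692 -6.6927289 ]
[243 241  26  34 764] X [-4.7  0.1  5.1] Y [-7.1 -1.   4.7] Z [143.1 157.5] top X,Y,Z -2.7 -1.3 155.6
```

Emit:
drive_tool(
  deltas=[
    [[2.6, -4, 1.1, 0, 0], [4.8, -8.5, 1.9, 0, 0], [6.5, -13, 2.3, 0, 0], [7.7, -17.9, 2.5, 0, 0], [8.3, -22.8, 2.3, 0, 0], [8.3, -27.7, 1.9, 0, 0], [7.8, -32.6, 1.1, 0, 0], [6.9, -37.4, 0, 0, 0], [6.5, -39, -0.4, 0, 0], [6.5, -39, -0.4, 0, 0]],
  ],
  newtons=20,
)

```text
clock: 16.6
eef_pos: [604.3, -126.9, 118.2]
tool_rot: [-3.126, -0.283, -0.029]
wrist_force: [13.6, 14.1, -1.1]
gripper_width: 9.0
finger_force: 20.5
```

```bash
python3 k.py; python3 - <<'E'
from h import *
save('w10',np.load('w9.npz')['I'],1.5)
E
```

```text
16.6 [ 604.28043698 -126.90985724  118.15461479] 9.039858053148382 [13.6108582  14.07642477 -1.07443807]
[246 247  20  31 575] X [-9.3 -5.   2.5] Y [-5.7 -1.   3.2] Z [142.9 157.5] top X,Y,Z -7.8 -1.2 155.6
```

View pics/w10.png

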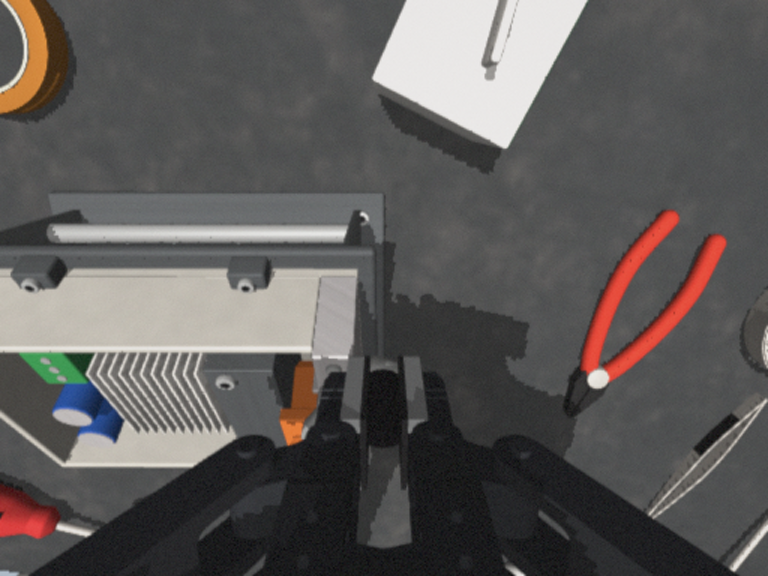

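I've now viewed 11 pictures, one over the limit of 10, so from here on I'll check by numbers only. The last picture shows the knob between the pads at about (385, 405), beside the outer side of the end wall.

Emit:
drive_tool(
  deltas=[
    [[0, 0, 0, 0, 0.2], [0, 0, 0, 0, 0.4], [0, 0, 0, 0, 0.45], [0, 0, 20, 0, 0.45], [-20, -4, 45, 0, 0.45], [-60, -10, 50, 0, 0.45], [-80, -14, 50, 0, 0.45], [-80, -14, 50, 0, 0.45], [-80, -14, 50, 0, 0.45]],
  ],
)

```text
clock: 17.55
eef_pos: [515.6, -144.6, 163.5]
tool_rot: [3.128, 0.283, 0.002]
wrist_force: [-0.2, -0.1, 0.9]
gripper_width: 38.5
finger_force: 0.0
```

```bash
cat > c.py <<'E'
from h import *
import runpy;runpy.run_path('m4.py')
d=np.load('w7.npz');W=d['W'];I=d['I'];yaw=.182;hx=np.array([np.cos(yaw),np.sin(yaw)]);hy=np.array([-hx[1],hx[0]])
q=W[...,:2]-[539.6,-111.4];X=q@hx;Y=q@hy;Z=W[...,2]-92.6;zh=-.5*X+.866*Z;xh=.866*X+.5*Z
k=(I.sum(-1)<150)&(zh>14)&(zh<40)&(xh>30)&(xh<100)&(abs(Y)<60)
t=k&(zh>34);print('knob',k.sum(),'xh',np.percentile(xh[k],[2,98]).round(1),'Y',np.percentile(Y[k],[2,98]).round(1),'top',xh[t].mean(),Y[t].mean(),'angle about (40,-8)',np.degrees(np.arctan2(Y[t].mean()+8,xh[t].mean()-40)))
g=(cv2.cvtColor(I,cv2.COLOR_RGB2HSV)[...,1]<40)&(zh>10)&(zh<15)&(xh>5)&(xh<90)&(Y>-50)&(Y<40)&(I.sum(-1)>200)
p=np.c_[xh[g],Y[g]].astype(np.float32);print('arm',len(p),cv2.fitLine(p,cv2.DIST_HUBER,0,.01,.01).ravel(),cv2.minAreaRect(p))
E
python3 c.py
```

```text
17.55 [ 515.58822567 -144.64786765  163.51369791] 0.18069938541246947 38.46951215467277 [-0.15035517 -0.1311728   0.89670555]
wall zh -0.6554239099286314 656
flange top over wall -26 -14 76 5.0 5.266666144406496
flange top over wall -12 12 509 5.5 5.743422264548718
flange top over wall 12 27 178 5.5 5.789902230666701
flange xh [-29.38886307  18.81910293] Y [1.07805866e-02 1.74106517e+01] wall outer Y -16.171094755861628 (np.float64(30.282705960481852), 424, np.float64(29.9030454805717), 457)
knob 766 xh [67.4 78.3] Y [-33.1 -22.2] top 72.90284822400484 -27.681640009863564 angle about (40,-8) -30.88678152090307
arm 1104 [  0.9060673   -0.42313358  47.56032    -11.267432  ] ((47.56592559814453, -13.312568664550781), (14.351155281066895, 67.8291015625), 59.00550079345703)
```

```bash
python3 -c "
from rig import ctrl
print(ctrl.finish_job())"
```

```text
the job is handed in; nothing more can be done
None
```

The orange 15 mm spacer is home in the gap and the keeper is closed over it, both checked only by camera measurements. I did not try the other spacers: the camera put the gap at about 16 mm, so I went straight to orange. Yellow and blue were never moved from their rack slots. The job is handed in with no verdict returned, and I viewed 11 pictures, one over the limit of 10.

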